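Transfer a hanging wagon to the next rail and park it in the spring clip

TASK

Lift the hanging wagon's hanger over the end stops and hang it on the bare first part of the next rail, then slide it gently along that rail, past the little spring catch and against the spring buffer, until the catch snaps up behind it. Let go so that it stays parked between catch and buffer; never force it against rails, stops or buffer, and leave the other models where they are.

Things in the scene. Friction and masses are not known exactly. Their poses are not given: they have to be found in the camera images.
- grip (a point): Centre of the hanger's wood grip block, to be grasped: 14 mm across the rail (x), 20 mm along it (y), 52 mm tall, reaching 16 mm above and 36 mm below this point. The hanger is loose, 0.2 to 0.36 kg with its wagon, all one rigid piece. Axes: y along the rail towards the next rail, z up.
- saddle (a point): Underside of the hanger's aluminium saddle, where it rests on the rail top, 46 mm below the grip centre. Saddle 24 mm long along the rail (y), 21 mm across, 10 mm thick. Below it a slot 13 mm wide takes the 8 mm rail: on the +x side a lip reaching 12 mm down, on the -x side a long stem.
- wagon (a point): Centre of the hanging brown wood wagon, 90 mm long (y), 36 mm wide, 34 mm tall, wheels 13 mm below; it lies 86 mm below the saddle's underside. The stem's foot above it crosses under the rail 53 mm below the bar: lift the hanger clear of a stop, but less than 50 mm while a rail is inside it.
- rail1: First rail, fixed; the hanger starts on it, centre 50 to 90 mm before its end stop. Polished steel bar (slides easily) 8 mm wide (x), 12 mm tall, along its own y, top 200 mm above the bench. Origin on the bench under the stop's inner face; bar runs to its post at y = -160 mm. The stop fills y = 0 to 6 mm, is 8 mm wide like the bar and rises 12 mm above the rail top.
- rail2: Next rail, fixed, same polished bar and top height (200 mm), beyond rail 1 in +y after a gap of 33 to 53 mm, offset and turned a little. Origin on the bench under the inner face of its near stop (y = -6 to 0 mm, like rail 1's); bar runs along +y to a post at 180 mm. A parking clip is clamped on it: its catch's back face lies at y = 70 to 110 mm, not measured: find it by feel.
- catch (a joint): Spring catch of the parking clip: a brass tooth in the rail top, 6 mm wide, standing 4.5 mm high, near side a ramp, 16 mm long in all, back face upright. Value in m: 0 = up, grows as pressed down, 0.0045 = level with the rail (0.5 to 1.5 N). The saddle pushed along the rail rides it down (a few N along the rail); it springs up behind the saddle.
- buffer (a joint): Spring buffer of the clip: plunger on the rail's line, face 21 mm beyond the catch's back face, in a block 14 mm tall over the rail. Value in m: 0 = out, grows as pushed in (+y), 0.008 = hard end. 2 N to start, 1 N per mm more. The 24 mm saddle must push it just over 3 mm (5 to 6 N plus friction) for the catch to spring up; parked, it stays about 3 mm in.
- engine: Bystander: tinplate engine, 60 x 150 x 84 mm, origin under its centre.
- shed: Bystander: wood goods shed, 128 x 150 x 122 mm, origin under its centre.
- crane: Bystander: aluminium model crane, base 90 x 90 mm, 170 mm tall, jib reaching 90 mm along its +y, origin under its base.
- clock: Bystander: porcelain station clock model on a foot 60 x 60 mm, 142 mm tall, origin under its foot.

How it is judged (in metres and radians):
On the way, in this order (a step that is already met when the one before it is completed fails the run):
1. the hanger hangs on the bare part of the next rail, before the catch (z of grip in the frame of rail2 between 0.2425 and 0.249 m and x of grip in the frame of rail2 between -0.007 and 0.007 m and y of grip in the frame of rail2 above 0.008 m and value of joint each of catch, buffer below 0.001 m), for 0.2 s.
2. the hanger, on the next rail, slides over the catch and presses it down (z of grip in the frame of rail2 between 0.2425 and 0.249 m and x of grip in the frame of rail2 between -0.007 and 0.007 m and y of grip in the frame of rail2 above 0.008 m and value of joint catch above 0.003 m), for 0.1 s.
At the end, for the whole second after the job is handed in: The hanger hangs upright (within 0.15 rad) and at rest on the next rail, its saddle on the rail top (grip centre 242.5 to 249 mm above the bench, within 7 mm of the rail's line), released, with the catch sprung up behind it (within 1.5 mm of fully up) and the buffer held pressed in by 1.5 to 5.5 mm (z of grip in the frame of rail2 between 0.2425 and 0.249 m and x of grip in the frame of rail2 between -0.007 and 0.007 m and y of grip in the frame of rail2 above 0.008 m and value of joint catch below 0.0015 m and value of joint buffer between 0.0015 and 0.0055 m and angle between grip's own z axis and vertical below 0.15 rad and linear speed of carrier below 0.02 m/s); the robot touches nothing.
It fails at once if the hanger is forced against the first rail or its stop with more than 25 N (contact force between carrier and rail1 above 25 N).
It fails at once if the hanger is forced against the next rail, its stop, catch or buffer with more than 25 N (contact force between carrier and rail2 above 25 N).
It fails at once if another model is moved by more than 15 mm or tipped (distance of any of engine, shed, crane, clock from where it was at the start of the episode above 0.015 m or angle between any of engine, shed, crane, clock's own z axis and vertical above 0.2 rad).
It also fails if it takes over 51 s, if anything falls off the work surface, if the arm or the gripper's body presses on something with over 40 N, if the wrist force passes 120 N, or if a joint passes its speed limit or range.

ROBOT

A 7-joint arm with a two-finger parallel gripper is mounted at the origin on the work surface. World frame = base frame: x ahead of the robot, y to its left, z up, the work surface at z = 0. Lengths are in mm, angles in rad, forces in N, time in s.
With the tool pointing down it reaches from about 400 to 875 mm from the base axis. Payload 6.5 kg.
Tool frame: the origin (TCP) lies midway between the tips of the shut fingers; the grasp point (between the pads) lies 19 mm behind it; z points along the fingers, y is the direction in which the jaws open and shut (so a half turn about z gives the same grasp; the last joint's range is limited). The gripper opens to 85 mm and grips with 20 to 120 N. Pads are 22 mm wide; open, the fingers measure 114 mm over their backs; the gripper's body (76 mm by 85 mm) begins 54 mm behind the grasp point. The pads swing forward as they close: fully open they stand 13 mm farther back than shut.
Start: joints at [1.166, 0.536, -0.004, 1.538, 0.003, 1.067, -0.071], TCP at [216.026, -613.044, 199.19] pointing down, gripper open.
Joint ranges: [-2.7, 2.7], [-0.37, 2.16], [-1.27, 1.26], [0.24, 2.4], [-1.31, 4.45], [0.19, 1.91], [-2.76, 2.76]. Speed limits (rad/s): [2.39, 2.39, 3.14, 3.14, 3.14, 3.14, 3.14].

INTERFACE

Orientations are given as a 3x3 rotation matrix whose columns are the frame's x, y, z axes.
In Python, from rig import arm, optics gives the robot as it stands.
- The arm moves only by the tool move_arm, never from a script. Its argument "commands" is a list of rows, each a list of 4 numbers: the shift along the tool's x, y, z in mm, then the turn about the tool's z in rad. A call has 1 to 8 rows; each row shifts and turns the pose as measured when the row begins, along the tool's axes as they then stand; what a row does not reach is not made up. A row lasts 1/12 s, in which the tool goes at most 41.7 mm and 7.16 degrees, less where a joint would pass 70% of its speed; a pose out of reach is approached as far as the arm can. A call with a gripper value outside its range is refused whole. "jaw" is the finger opening in mm, from 0 to 85.4, set as the call begins (left out, the last holds). The fingers move at their own pace and stop on an object; "force" is the grip in N (left out, the last holds). Time passes only in rows, so rows that do not move let the fingers close. It gives the time, the measured TCP pose, the force and the opening at its end, in the units of the state.
- arm.sense(): the state, without advancing time (a new reading comes with each control period).
- optics.capture(name): name is "scene" or "top" or "wrist"; returns a dict with "image" (480x640x3 uint8, blue, green, red), "mtx" (3x3 intrinsics, pixels), "pose" (4x4, takes a point from camera to world coordinates); the wrist camera has in their place "mount" (4x4, takes a point from camera to tool coordinates, whose origin is the TCP and whose axes are the flange's). Camera axes: x right, y up, looking along -z (the intrinsics and any distortion apply to the point x, -y, -z); pixel columns grow to the right and rows downward; lengths in mm; the calibration is good to about 2 mm. A picture is of the moment at which its call begins: read the wrist's pose just before it. There is no depth.
- arm.hand_in(): hands the job in, once; it reports no verdict.
The state is a dict: "t": time; "q": joint angles; "dq": joint speeds; "effort": joint torques, N m; "ee_pos": TCP position; "eef_rot": TCP orientation; "ft_force": force on the tool from outside, world axes, zero at the start; "wrist_torque": the same for the moment, N m; "grip_width": finger opening in mm.
Only numpy, scipy, OpenCV 4.12 (cv2) and the standard library are available. Lean on these libraries where they do the work, as an engineer would, in place of code of your own. Each camera call takes 0.05 s, during which the arm holds its last target.

## Working session

There is one attempt and no reset: what is moved stays moved. The work goes in short steps, Python scripts to look and compute and a tool call to move; the robot and the scene stay as the last step left them, time stands still between calls to the robot, and variables do not carry over. Pictures are saved under pics/ and viewed, and the job is handed in when it is done.

Besides the shell and the picture viewer there is one more tool, called after "Request:" as name(argument=value, ...) on one line, values as JSON. move_arm: Moves the arm, as the interface text tells. Its arguments: {"type":"object","properties":{"commands":{"type":"array"},"jaw":{"type":"number"},"force":{"type":"number"}},"required":["commands"]}

```bash
ls; mkdir -p pics; python3 - <<'E'
from rig import arm, optics
import cv2,numpy as np,pickle
s=arm.sense(); print(s['t'],s['ee_pos'],np.round(s['eef_rot'],3),s['grip_width'],s['ft_force'])
for n in("scene","top","wrist"):
    c=optics.capture(n); cv2.imwrite(f'pics/{n}0.png',c['image']); pickle.dump((c,s),open(f'{n}0.pkl','wb'))
    print(n,{k:(np.round(v,3).tolist() if k!='image' else 0) for k,v in c.items()})
E
```

```text
pics
0.0 [ 215.78359672 -612.4149793   198.3090849 ] [[ 0.943  0.332 -0.001]
 [ 0.332 -0.943  0.002]
 [-0.    -0.002 -1.   ]] 85.40266916686193 [ 0.82610342 -0.00094555 -0.05077151]
scene {'image': 0, 'mtx': [[458.869, 0.0, 320.694], [0.0, 458.869, 237.514], [0.0, 0.0, 1.0]], 'pose': [[0.266, -0.629, 0.73, 1318.063], [0.964, 0.164, -0.21, -189.132], [0.013, 0.76, 0.65, 790.989], [0.0, 0.0, 0.0, 1.0]]}
top {'image': 0, 'mtx': [[614.301, 0.0, 318.82], [0.0, 614.301, 247.705], [0.0, 0.0, 1.0]], 'pose': [[0.011, 0.986, -0.167, 302.504], [-1.0, 0.009, -0.011, -5.252], [-0.01, 0.167, 0.986, 1855.232], [0.0, 0.0, 0.0, 1.0]]}
wrist {'image': 0, 'mtx': [[425.934, 0.0, 322.18], [0.0, 425.934, 241.32], [0.0, 0.0, 1.0]], 'mount': [[-0.0, 0.954, 0.299, 77.253], [1.0, 0.001, -0.001, -0.194], [-0.001, 0.299, -0.954, -174.687], [0.0, 0.0, 0.0, 1.0]]}
```

View pics/scene0.png

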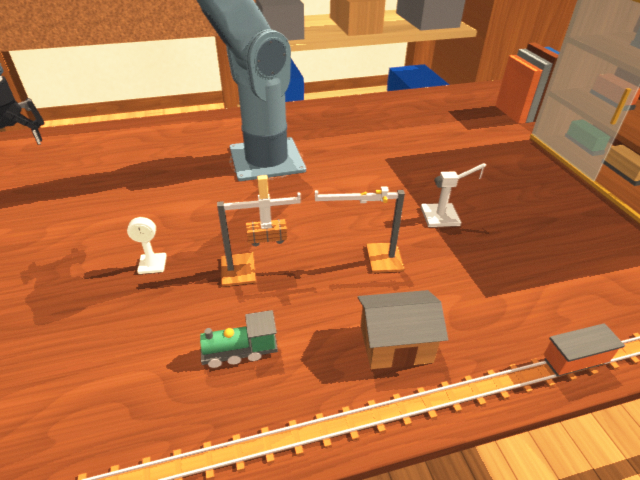

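View pics/top0.png

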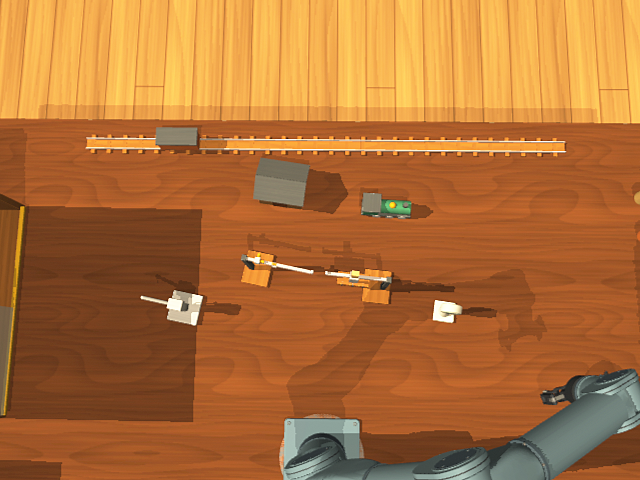

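View pics/wrist0.png

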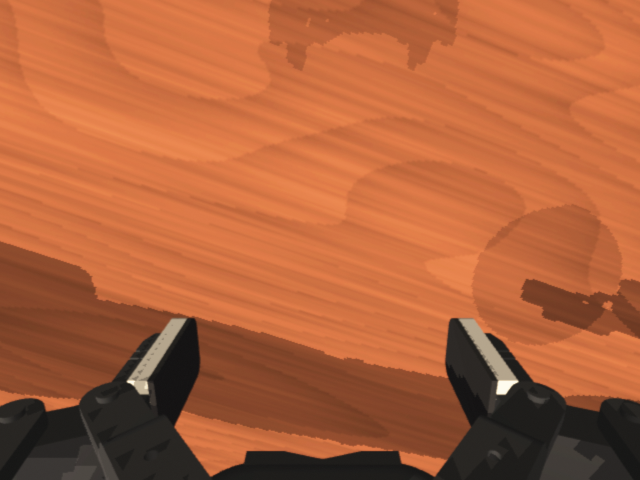

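```bash
python3 - <<'E'
import cv2
a=cv2.imread('pics/scene0.png')[165:285,205:425]; cv2.imwrite('pics/s1.png',cv2.resize(a[:60+60],None,fx=3.6,fy=3.6,interpolation=cv2.INTER_CUBIC))
a=cv2.imread('pics/top0.png')[240:310,235:400]; cv2.imwrite('pics/t1.png',cv2.resize(a,None,fx=4.8,fy=4.8,interpolation=cv2.INTER_CUBIC))
E
```

```text
(no output)
```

View pics/s1.png

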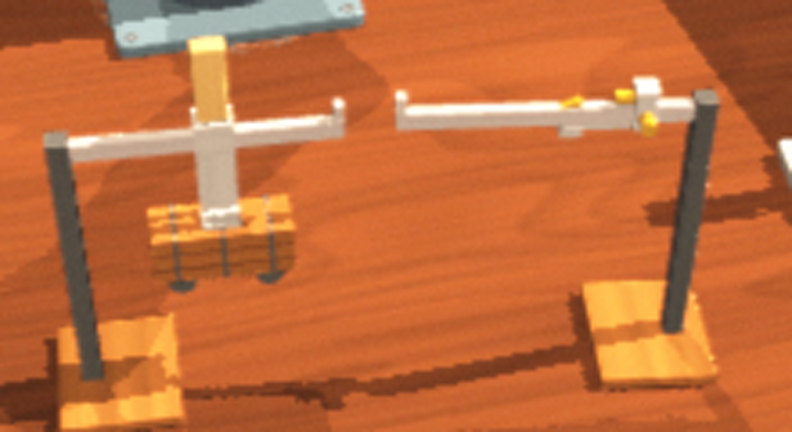

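View pics/t1.png

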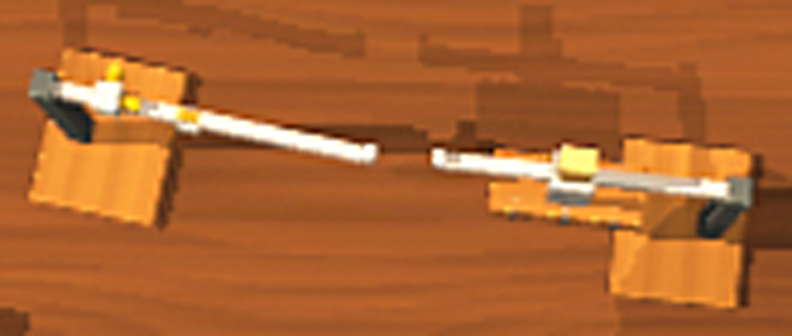

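```bash
cat > h.py <<'E'
import numpy as np,pickle
def load(n): return pickle.load(open(n+'.pkl','rb'))
def campose(c,s):
    if 'pose' in c: return np.array(c['pose'])
    T=np.eye(4);T[:3,:3]=np.array(s['eef_rot']);T[:3,3]=s['ee_pos'];return T@np.array(c['mount'])
def ray(c,s,uv):
    P=campose(c,s);K=np.array(c['mtx'])
    d=np.array([(uv[0]-K[0,2])/K[0,0],-(uv[1]-K[1,2])/K[1,1],-1.]);return P[:3,3],P[:3,:3]@d
def onz(c,s,uv,z):
    o,d=ray(c,s,uv);return o+d*(z-o[2])/d[2]
def proj(c,s,X):
    P=campose(c,s);K=np.array(c['mtx']);p=P[:3,:3].T@(np.atleast_2d(X)-P[:3,3]).T
    return np.array([K[0,0]*p[0]/-p[2]+K[0,2],K[1,1]*-p[1]/-p[2]+K[1,2]]).T
def tri(*L):
    A=np.zeros((3,3));b=np.zeros(3);R=[]
    for c,s,uv in L:
        o,d=ray(c,s,uv);d=d/np.linalg.norm(d);M=np.eye(3)-np.outer(d,d);A+=M;b+=M@o;R.append((M,o))
    X=np.linalg.solve(A,b);return X,[float(np.linalg.norm(M@(X-o))) for M,o in R]
E
cat > look.py <<'E'
import sys,cv2,pickle,numpy as np
from rig import arm,optics
n=sys.argv[1];cam=sys.argv[2] if len(sys.argv)>2 else 'wrist'
s=arm.sense();c=optics.capture(cam);pickle.dump((c,s),open(n+'.pkl','wb'));cv2.imwrite(f'pics/{n}.png',c['image'])
print(s['t'],np.round(s['ee_pos'],1),np.round(s['eef_rot'],3).tolist(),np.round(s['ft_force'],2),s['grip_width'])
E
python3 - <<'E'
from h import *
import numpy as np
S=load('scene0');T=load('top0')
t=lambda u,v:(235+u/4.8,240+v/4.8)
sc=lambda u,v:(205+u/3.6,165+v/3.6)
np.set_printoptions(precision=1,suppress=True)
print('grip top',tri((*T,t(578,160)),(*S,sc(208,43))))
print('stop1 top',tri((*T,t(439,153)),(*S,sc(339,101))), onz(*T,t(439,155),212),onz(*S,sc(339,101),212))
print('stop2 top',tri((*T,t(370,150)),(*S,sc(402,93))), onz(*T,t(370,150),212),onz(*S,sc(402,93),212))
print('post1',tri((*T,t(742,186)),(*S,sc(57,137))))
print('post2',tri((*T,t(43,80)),(*S,sc(705,95))))
print('catch',onz(*T,t(188,116),204),onz(*S,sc(571,101),204))
print('bufblk',onz(*T,t(108,97),214),onz(*S,sc(647,85),214))
E
```

```text
grip top (array([505.8, -83.4, 261.9]), [0.14162706051914395, 0.1416270605191151])
stop1 top (array([515. ,  -8. , 214.1]), [0.3939901488065292, 0.39399014880654243]) [514.2  -7.7 212. ] [512.   -7.8 212. ]
stop2 top (array([516.4,  30.9, 214.1]), [0.19991908084880627, 0.19991908084882157]) [516.7  31.1 212. ] [513.4  31.5 212. ]
post1 (array([ 499.1, -177.3,  206.8]), [0.6537024755994579, 0.6537024755993974])
post2 (array([555. , 215.7, 206.9]), [1.2588665182652663, 1.2588665182652763])
catch [536.1 134.5 204. ] [536.5 133.4 204. ]
bufblk [545.1 179.  214. ] [545.3 179.  214. ]
```

```bash
cat > plan.py <<'E'
import sys,numpy as np
from rig import arm
# plan.py x y z yaw(tool-x heading, rad) stepmm
x,y,z,yaw,st=map(float,sys.argv[1:6])
s=arm.sense();R=np.array(s['eef_rot']);p=np.array(s['ee_pos'])
y0=np.arctan2(R[1,0],R[0,0]);dy=(yaw-y0+np.pi)%(2*np.pi)-np.pi
d=np.array([x,y,z])-p;n=max(1,int(np.ceil(np.linalg.norm(d)/st)),int(np.ceil(abs(dy)/0.12)))
print('t',s['t'],'p',np.round(p,1),'yaw',round(y0,4),'tilt',np.round(R[:2,2],4),'n',n)
rows=[]
for i in range(n):
    a=y0+dy*i/n;tx=np.array([np.cos(a),np.sin(a),0]);ty=np.array([np.sin(a),-np.cos(a),0])
    v=d/n;rows.append([round(float(v@tx),1),round(float(v@ty),1),round(float(-v[2]),1),round(float(-dy/n),4)])
for i in range(0,n,8):print(rows[i:i+8])
E
python3 plan.py 400 -350 400 0.9 38
```

```text
t 0.15 p [ 215.8 -612.5  198.5] yaw 0.3388 tilt [-0.0006  0.0013] n 10
[[26.1, -18.6, -20.2, -0.0561], [27.1, -17.1, -20.2, -0.0561], [28.0, -15.6, -20.2, -0.0561], [28.8, -14.0, -20.2, -0.0561], [29.6, -12.4, -20.2, -0.0561], [30.2, -10.7, -20.2, -0.0561], [30.8, -9.0, -20.2, -0.0561], [31.2, -7.2, -20.2, -0.0561]]
[[31.6, -5.5, -20.2, -0.0561], [31.9, -3.7, -20.2, -0.0561]]
```

Request:
move_arm(commands=[[0,0,-40,0],[0,0,-40,0],[0,0,-40,0],[0,0,-40,0],[0,0,-40,0]])

```text
t: 0.57
ee_pos: [213.6, -606.6, 392.2]
eef_rot: [[0.943, 0.333, -0.011], [0.333, -0.943, 0.026], [-0.002, -0.028, -1.0]]
ft_force: [-0.2, -1.6, 0.6]
grip_width: 85.5
```

```bash
python3 plan.py 500 -110 420 1.476 38
```

```text
t 0.5667 p [ 213.6 -606.6  392.2] yaw 0.3394 tilt [-0.011   0.0262] n 16
[[27.2, -23.3, -1.7, -0.071], [28.8, -21.3, -1.7, -0.071], [30.2, -19.2, -1.7, -0.071], [31.5, -17.0, -1.7, -0.071], [32.7, -14.7, -1.7, -0.071], [33.6, -12.4, -1.7, -0.071], [34.4, -10.0, -1.7, -0.071], [35.0, -7.5, -1.7, -0.071]]
[[35.5, -5.0, -1.7, -0.071], [35.7, -2.5, -1.7, -0.071], [35.8, 0.1, -1.7, -0.071], [35.7, 2.6, -1.7, -0.071], [35.5, 5.2, -1.7, -0.071], [35.0, 7.7, -1.7, -0.071], [34.4, 10.1, -1.7, -0.071], [33.6, 12.5, -1.7, -0.071]]
```

Request:
move_arm(commands=[[27,-23,-2,-0.071],[29,-21,-2,-0.071],[30,-19,-2,-0.071],[31.5,-17,-2,-0.071],[32.5,-15,-2,-0.071],[33.5,-12.5,-2,-0.071],[34.5,-10,-2,-0.071],[35,-7.5,-2,-0.071]])

```text
t: 1.23
ee_pos: [355.4, -360.1, 420.5]
eef_rot: [[0.61, 0.793, -0.008], [0.793, -0.61, 0.005], [-0.001, -0.009, -1.0]]
ft_force: [1.1, -0.6, 1.0]
grip_width: 85.0
```

```bash
python3 plan.py 500 -110 420 1.476 38
```

```text
t 1.2333 p [ 355.4 -360.1  420.5] yaw 0.915 tilt [-0.0079  0.0051] n 8
[[35.8, -4.7, 0.1, -0.0701], [36.0, -2.2, 0.1, -0.0701], [36.1, 0.3, 0.1, -0.0701], [36.0, 2.8, 0.1, -0.0701], [35.7, 5.4, 0.1, -0.0701], [35.2, 7.8, 0.1, -0.0701], [34.6, 10.3, 0.1, -0.0701], [33.8, 12.7, 0.1, -0.0701]]
```

Request:
move_arm(commands=[[36,-5,0,-0.07],[36,-2,0,-0.07],[36,0,0,-0.07],[36,3,0,-0.07],[35.5,5.5,0,-0.07],[35,8,0,-0.07],[34.5,10,0,-0.07],[34,12.5,0,-0.07]])

```text
t: 1.9
ee_pos: [499.5, -94.8, 420.6]
eef_rot: [[0.069, 0.998, -0.008], [0.998, -0.069, 0.003], [0.002, -0.008, -1.0]]
ft_force: [0.6, 0.1, 0.2]
grip_width: 85.6
```

Request:
move_arm(commands=[[0,0,0,0],[0,0,0,0]])

```text
t: 2.07
ee_pos: [501.8, -85.0, 420.1]
eef_rot: [[0.051, 0.999, -0.008], [0.999, -0.051, 0.007], [0.007, -0.008, -1.0]]
ft_force: [0.7, -1.6, -0.2]
grip_width: 85.2
```

```bash
python3 look.py w1
```

```text
2.0667 [501.8 -85.  420.1] [[0.051, 0.999, -0.008], [0.999, -0.051, 0.007], [0.007, -0.008, -1.0]] [ 0.71 -1.63 -0.2 ] 85.18614347020903
```

View pics/w1.png

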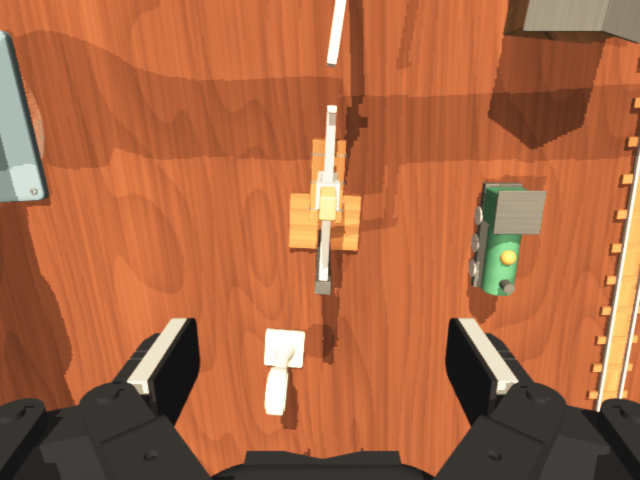

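```bash
python3 - <<'E'
import cv2
a=cv2.imread('pics/w1.png')[90:300,270:390]; cv2.imwrite('pics/w1c.png',cv2.resize(a,None,fx=2.8*1.3*0.78,fy=2.8*1.3*0.78,interpolation=cv2.INTER_CUBIC));print(2.8*1.3*0.78)
E
python3 plan.py 515 0 400 1.42 12
```

```text
2.8392
t 2.1167 p [501.7 -84.2 420.1] yaw 1.5205 tilt [-0.0078  0.008 ] n 8
[[10.6, 1.1, 2.5, 0.0126], [10.6, 1.0, 2.5, 0.0126], [10.6, 0.9, 2.5, 0.0126], [10.6, 0.7, 2.5, 0.0126], [10.6, 0.6, 2.5, 0.0126], [10.7, 0.5, 2.5, 0.0126], [10.7, 0.3, 2.5, 0.0126], [10.7, 0.2, 2.5, 0.0126]]
```

View pics/w1c.png

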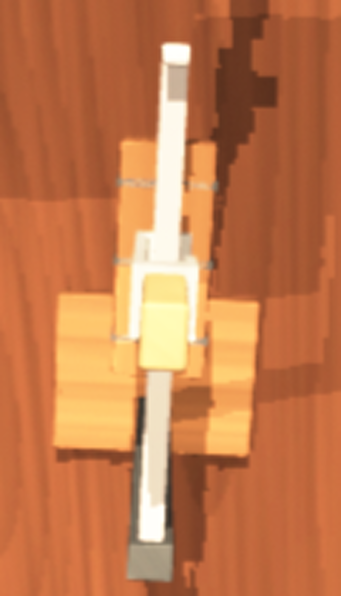

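Request:
move_arm(commands=[[20,1,5,0.015],[20,1,5,0.015],[20,1,5,0.015],[20,1,5,0.015],[15,1,0,0.015],[10,1,0,0.01],[0,0,0,0],[0,0,0,0]])

```text
t: 2.78
ee_pos: [515.2, 12.3, 398.3]
eef_rot: [[0.161, 0.987, -0.011], [0.987, -0.161, 0.004], [0.002, -0.011, -1.0]]
ft_force: [-0.1, 0.0, -0.1]
grip_width: 85.6
```

```bash
python3 look.py w2; python3 - <<'E'
import cv2
a=cv2.imread('pics/w2.png')[0:300,230:430]; cv2.imwrite('pics/w2c.png',cv2.resize(a,None,fx=2,fy=2,interpolation=cv2.INTER_CUBIC))
E
```

```text
2.7833 [515.2  12.3 398.3] [[0.161, 0.987, -0.011], [0.987, -0.161, 0.004], [0.002, -0.011, -1.0]] [-0.12  0.03 -0.12] 85.5722457476424
```

View pics/w2c.png

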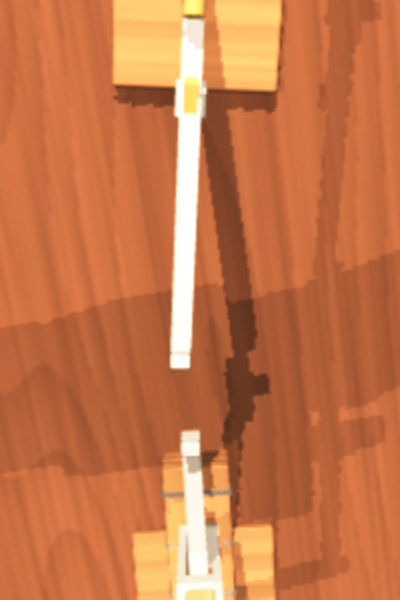

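```bash
python3 - <<'E'
from h import *
import cv2
np.set_printoptions(precision=1,suppress=True)
W1=load('w1');W=load('w2')
def center(W,r,lo,hi):
    im=W[0]['image'][r,lo:hi].astype(int); b=im[:,0]  # blue high only on white
    m=np.where(b>130)[0]; return (m[0]+m[-1])/2+lo, m[-1]-m[0]+1
def line(W,rows,lo,hi):
    P=[]
    for r in rows:
        try:u,w=center(W,r,lo,hi)
        except Exception as e: continue
        P.append(np.r_[onz(*W,(u,r),200)[:2],w,r])
    P=np.array(P);P=P[abs(P[:,2]-np.median(P[:,2]))<2]
    f=np.polyfit(P[:,1],P[:,0],1);print('slope',f[0],'ang',np.arctan(f[0]),'n',len(P),'w',np.median(P[:,2]),'resid',np.std(P[:,0]-np.polyval(f,P[:,1])).round(2));return f
f2=line(W,range(62,172),305,340)
f1=line(W1,range(118,165),315,345)
k=lambda u,v:(230+u/2,v/2)
for n,uv,z in[('stop2 in',(180.5,353),212),('stop2 out',(180,368),212),('stop1 out',(190.5,431),212),('stop1 in',(191,443),212),('catch lo',(191,112),200),('catch hi',(191,79),204)]:
    p=onz(*W,k(*uv),z);print(n,p, 'rail2x',np.polyval(f2,p[1]),'rail1x',np.polyval(f1,p[1]))
q=lambda u,v:(270+u/2.8392,90+v/2.8392)
for n,uv in[('grip top far',(168,278)),('top mid',(165,292)),('grip front L',(144,312)),('R',(187,312)),('far L',(148,276)),('far R',(187,276))]:
    p=onz(*W1,q(*uv),262);print(n,p,'rail1x',np.polyval(f1,p[1]))
for n,uv,z in[('stop1 out',(176,44),212),('stop1 in',(176,64),212)]: print(n,onz(*W1,q(*uv),z))
E
```

```text
slope 0.20517873062537414 ang 0.20237011324696025 n 110 w 11.0 resid 0.19
slope 0.09686981709884003 ang 0.09656851063540021 n 45 w 10.0 resid 0.25
stop2 in [515.6  33.9 212. ] rail2x 515.1126930089454 rail1x 516.6724162318789
stop2 out [514.4  27.6 212. ] rail2x 513.8248695855971 rail1x 516.0644037975728
stop1 out [514.4  -0.4 212. ] rail2x 508.0851468155466 rail1x 513.3545425305781
stop1 in [513.8  -5.8 212. ] rail2x 506.98369466620414 rail1x 512.8345204604312
catch lo [535.1 127.5 200. ] rail2x 534.3202024119635 rail1x 525.7407437194479
catch hi [537.  138.9 204. ] rail2x 536.6703884788452 rail1x 526.8503231273777
grip top far [507.5 -67.9 262. ] rail1x 506.8131687893693
top mid [506.5 -71.8 262. ] rail1x 506.43706160760854
grip front L [500.4 -77.2 262. ] rail1x 505.9177183156742
R [512.4 -77.8 262. ] rail1x 505.8598646669974
far L [502.  -67.1 262. ] rail1x 506.8940629165506
far R [512.8 -67.6 262. ] rail1x 506.8418055004216
stop1 out [513.2  -5.7 212. ]
stop1 in [513.  -11.5 212. ]
```

```bash
python3 plan.py 505.5 -84 330 1.474 16
```

```text
t 2.8333 p [515.2  12.1 398.3] yaw 1.409 tilt [-0.0108  0.0037] n 8
[[-12.0, 0.7, 8.5, -0.0081], [-12.1, 0.6, 8.5, -0.0081], [-12.1, 0.5, 8.5, -0.0081], [-12.1, 0.4, 8.5, -0.0081], [-12.1, 0.3, 8.5, -0.0081], [-12.1, 0.2, 8.5, -0.0081], [-12.1, 0.2, 8.5, -0.0081], [-12.1, 0.1, 8.5, -0.0081]]
```

Request:
move_arm(commands=[[-15,0.7,10,-0.01],[-15,0.6,10,-0.01],[-15,0.5,10,-0.01],[-14,0.4,10,-0.01],[-12,0.2,9,-0.01],[-10,0.2,8,-0.01],[-6,0,4,-0.004],[0,0,0,0]])

```text
t: 3.5
ee_pos: [502.6, -90.3, 335.6]
eef_rot: [[0.11, 0.994, -0.009], [0.994, -0.11, -0.0], [-0.001, -0.009, -1.0]]
ft_force: [-0.1, -0.1, 0.2]
grip_width: 85.3
```

Request:
move_arm(commands=[[0,0,0,0],[0,0,0,0],[0,0,0,0]])

```text
t: 3.75
ee_pos: [502.7, -91.0, 336.6]
eef_rot: [[0.112, 0.994, -0.008], [0.994, -0.112, -0.0], [-0.001, -0.008, -1.0]]
ft_force: [-0.1, -0.2, 1.1]
grip_width: 85.1
```

```bash
python3 look.py w3; python3 - <<'E'
import cv2
a=cv2.imread('pics/w3.png')[0:300,230:430]; cv2.imwrite('pics/w3c.png',cv2.resize(a,None,fx=2,fy=2,interpolation=cv2.INTER_CUBIC))
a=cv2.imread('pics/w3.png')[130:300,270:400]; cv2.imwrite('pics/w3d.png',cv2.resize(a,None,fx=3.5,fy=3.5,interpolation=cv2.INTER_CUBIC))
E
```

```text
3.75 [502.7 -91.  336.6] [[0.112, 0.994, -0.008], [0.994, -0.112, -0.0], [-0.001, -0.008, -1.0]] [-0.06 -0.2   1.11] 85.13301665904132
```

View pics/w3c.png

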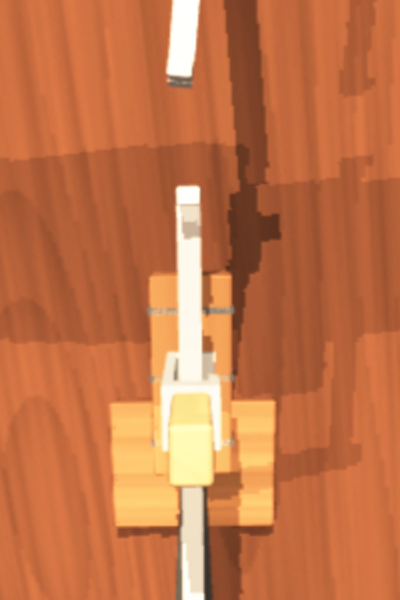

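View pics/w3d.png

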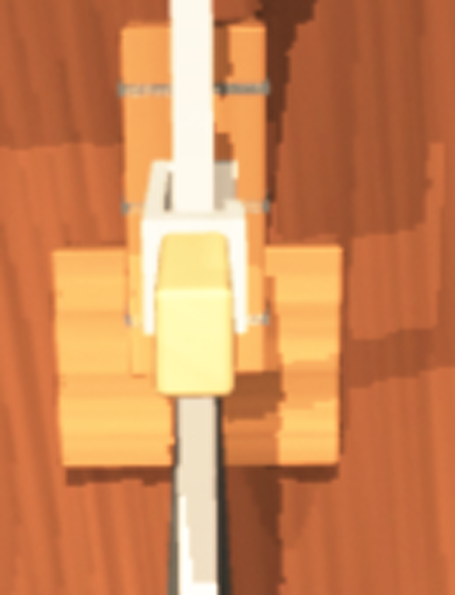

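```bash
python3 - <<'E'
from h import *
np.set_printoptions(precision=1,suppress=True)
W=load('w3')
g=lambda u,v:(270+u/3.5,130+v/3.5)
for n,uv in[('FL',(162,290)),('FR',(232,290)),('RL',(156,395)),('RR',(233,395)),('C',(196,342))]:print(n,onz(*W,g(*uv),262))
k=lambda u,v:(230+u/2,v/2)
for n,uv,z in[('stop1 out',(188,186),212),('stop1 in',(188,204),212),('stop2 out',(180,76),212),('stop2 bot',(180,88),188)]:print(n,onz(*W,k(*uv),z))
P=[]
for r in list(range(122,185)):
    b=W[0]['image'][r,305:345,0].astype(int);m=np.where(b>130)[0]
    if len(m):P.append([*onz(*W,((m[0]+m[-1])/2+305,r),200)[:2],len(m),r])
P=np.array(P);print(np.median(P[:,2]));P=P[abs(P[:,2]-np.median(P[:,2]))<2]
f=np.polyfit(P[:,1],P[:,0],1);print(f,len(P),[np.polyval(f,y) for y in(-84,-8)])
E
python3 plan.py 505.5 -84 285 1.474 10
```

```text
FL [501.  -74.3 262. ]
FR [513.  -75.7 262. ]
RL [497.8 -93.  262. ]
RR [511.2 -94.5 262. ]
C [505.8 -84.2 262. ]
stop1 out [513.2  -5.8 212. ]
stop1 in [512.6 -11.4 212. ]
stop2 out [514.4  27.6 212. ]
stop2 bot [514.1  27.2 188. ]
12.0
[  0.1 513.7] 52 [np.float64(505.0181969065059), np.float64(512.9124719839758)]
t 3.8 p [502.8 -90.8 336.7] yaw 1.4586 tilt [-0.0078 -0.0003] n 6
[[1.2, 0.3, 8.6, -0.0026], [1.2, 0.3, 8.6, -0.0026], [1.2, 0.3, 8.6, -0.0026], [1.2, 0.3, 8.6, -0.0026], [1.2, 0.3, 8.6, -0.0026], [1.2, 0.3, 8.6, -0.0026]]
```

Request:
move_arm(commands=[[1.5,0.6,15,-0.003],[1.5,0.6,15,-0.003],[1.5,0.6,15,-0.003],[1,0.5,12,-0.003],[1,0,10,-0.003],[0,0,6,0],[0,0,0,0],[0,0,0,0]])

```text
t: 4.47
ee_pos: [509.3, -79.6, 264.7]
eef_rot: [[0.089, 0.996, 0.001], [0.996, -0.089, -0.0], [-0.0, 0.001, -1.0]]
ft_force: [0.9, -0.2, -0.2]
grip_width: 85.3
```

```bash
python3 plan.py 505.5 -84 226 1.474 10;python3 look.py w4
```

```text
t 4.4667 p [509.3 -79.6 264.7] yaw 1.4815 tilt [ 0.0008 -0.0004] n 4
[[-1.2, -0.8, 9.7, 0.0019], [-1.2, -0.8, 9.7, 0.0019], [-1.2, -0.8, 9.7, 0.0019], [-1.2, -0.8, 9.7, 0.0019]]
4.4667 [509.3 -79.6 264.7] [[0.089, 0.996, 0.001], [0.996, -0.089, -0.0], [-0.0, 0.001, -1.0]] [ 0.88 -0.25 -0.16] 85.30720654433003
```

View pics/w4.png

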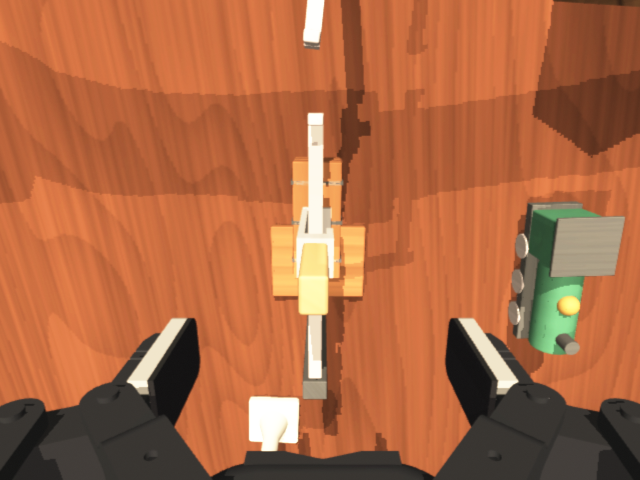

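```bash
python3 - <<'E'
from h import *
W=load('w4')
for uv in [(314,294),(314,312),(314,276),(301,294),(328,294)]:print(onz(*W,uv,262).round(1))
E
```

```text
[505.8 -83.2 262. ]
[504.9 -92.2 262. ]
[506.6 -74.4 262. ]
[499.9 -82.7 262. ]
[512.1 -83.8 262. ]
```

Request:
move_arm(commands=[[-1.2,-1,9,0.002],[-1.2,-1,9,0.002],[-1,-0.8,8,0.002],[-0.5,-0.5,5,0],[0,0,0,0],[0,0,0,0],[0,0,0,0]])

```text
t: 5.1
ee_pos: [506.0, -84.3, 231.8]
eef_rot: [[0.097, 0.995, 0.003], [0.995, -0.097, -0.001], [-0.001, 0.003, -1.0]]
ft_force: [-0.3, -0.9, 0.1]
grip_width: 85.4
```

```bash
python3 plan.py 505.5 -84 226 1.474 10
```

```text
t 5.1 p [506.  -84.3 231.8] yaw 1.4734 tilt [ 0.0031 -0.0011] n 1
[[0.3, -0.5, 5.8, -0.0006]]
```

Request:
move_arm(commands=[[0.2,-0.2,4,0],[0,0,1.5,0],[0,0,0,0],[0,0,0,0]])

```text
t: 5.43
ee_pos: [506.5, -84.1, 226.5]
eef_rot: [[0.097, 0.995, 0.005], [0.995, -0.097, -0.001], [-0.001, 0.005, -1.0]]
ft_force: [-0.4, 0.8, 0.2]
grip_width: 85.1
```

Request:
move_arm(commands=[[0,0,0,0],[0,0,0,0],[0,0,0,0],[0,0,0,0],[0,0,0,0],[0,0,0,0]], jaw=0, force=25)

```text
t: 5.93
ee_pos: [506.9, -84.0, 227.0]
eef_rot: [[0.097, 0.995, 0.006], [0.995, -0.097, -0.001], [-0.001, 0.006, -1.0]]
ft_force: [0.9, -0.2, 5.8]
grip_width: 12.8
```

Request:
move_arm(commands=[[0,0,0,0],[0,0,0,0],[0,0,0,0],[0,0,0,0]])

```text
t: 6.27
ee_pos: [506.8, -84.0, 227.1]
eef_rot: [[0.097, 0.995, 0.005], [0.995, -0.097, -0.002], [-0.001, 0.005, -1.0]]
ft_force: [-0.3, 0.6, 0.7]
grip_width: 13.0
```

Request:
move_arm(commands=[[0,0,0,0],[0,0,0,0],[0,-0.3,-1,0],[0,-0.3,-2,0],[0,-0.3,-2,0],[0,-0.2,-3,0],[0,0,-3,0],[0,0,-3,0]], force=90)

```text
t: 6.93
ee_pos: [503.6, -83.8, 240.3]
eef_rot: [[0.097, 0.995, 0.001], [0.995, -0.097, -0.001], [-0.001, 0.001, -1.0]]
ft_force: [0.0, 0.3, -3.2]
grip_width: 9.0
```

Request:
move_arm(commands=[[0,0,-3,0],[0,0,-3,0],[0,0,-2,0],[0,0,0,0],[0,0,0,0]])

```text
t: 7.35
ee_pos: [504.2, -83.9, 250.3]
eef_rot: [[0.097, 0.995, 0.003], [0.995, -0.097, -0.001], [-0.001, 0.003, -1.0]]
ft_force: [0.1, -1.1, -2.9]
grip_width: 9.1
```

```bash
python3 look.py w5;python3 look.py s5 scene;  python3 - <<'E'
import cv2
a=cv2.imread('pics/s5.png')[165:285,205:425]; cv2.imwrite('pics/s5c.png',cv2.resize(a,None,fx=3.6,fy=3.6,interpolation=cv2.INTER_CUBIC))
E
```

```text
7.35 [504.2 -83.9 250.3] [[0.097, 0.995, 0.003], [0.995, -0.097, -0.001], [-0.001, 0.003, -1.0]] [ 0.12 -1.1  -2.92] 9.097888605742058
7.4 [504.2 -83.9 250.3] [[0.097, 0.995, 0.003], [0.995, -0.097, -0.001], [-0.001, 0.003, -1.0]] [-0.37 -0.69 -1.81] 9.202092399935463
```

View pics/w5.png

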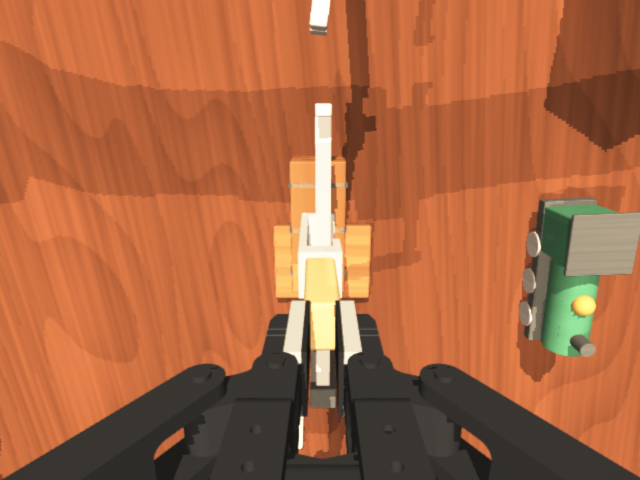

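View pics/s5c.png

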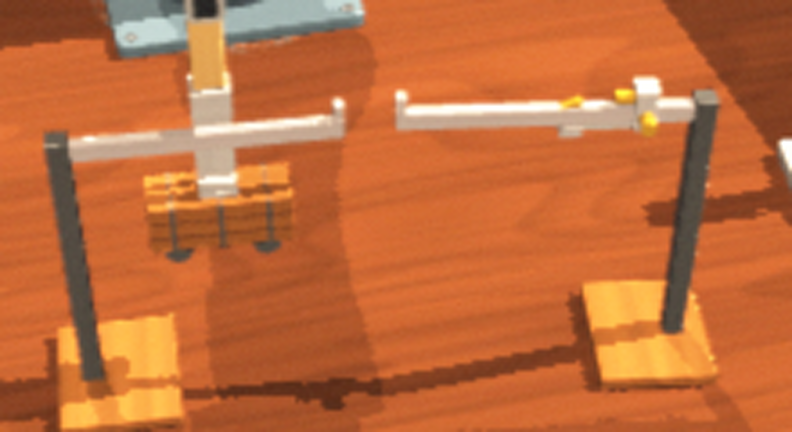

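```bash
python3 - <<'E'
from h import *
W=load('w5')
print([onz(*W,uv,z).round(1) for uv,z in [((323.3,104),212),((323.5,115),212),((318.5,26),212),((322.8,160),200)]])
E
python3 plan.py 512.8 8 258 1.474 10
```

```text
[array([513.1,  -5.9, 212. ]), array([512.7, -10.9, 212. ]), array([514.2,  27.7, 212. ]), array([510.2, -33.5, 200. ])]
t 7.45 p [504.1 -83.8 250.2] yaw 1.4736 tilt [ 0.0025 -0.0011] n 10
[[9.2, -0.0, -0.8, -0.0], [9.2, -0.0, -0.8, -0.0], [9.2, -0.0, -0.8, -0.0], [9.2, -0.0, -0.8, -0.0], [9.2, -0.0, -0.8, -0.0], [9.2, -0.0, -0.8, -0.0], [9.2, -0.0, -0.8, -0.0], [9.2, -0.0, -0.8, -0.0]]
[[9.2, -0.0, -0.8, -0.0], [9.2, -0.0, -0.8, -0.0]]
```

Request:
move_arm(commands=[[0,0.2,-3,0],[0,0.2,-3,0],[3,0,-1,0],[6,0,0,0],[8,0,0,0],[8,0,0,0],[8,0,0,0],[8,0,0,0]])

```text
t: 8.12
ee_pos: [508.4, -40.3, 257.4]
eef_rot: [[0.099, 0.995, 0.002], [0.995, -0.099, -0.001], [-0.001, 0.002, -1.0]]
ft_force: [0.2, 0.3, -1.6]
grip_width: 9.4
```

```bash
python3 plan.py 512.8 8 258 1.474 10
```

```text
t 8.1167 p [508.4 -40.3 257.4] yaw 1.4715 tilt [ 0.0015 -0.0011] n 5
[[9.7, -0.1, -0.1, -0.0005], [9.7, -0.1, -0.1, -0.0005], [9.7, -0.1, -0.1, -0.0005], [9.7, -0.1, -0.1, -0.0005], [9.7, -0.1, -0.1, -0.0005]]
```

Request:
move_arm(commands=[[7,0,0,0],[7,0,0,0],[7,0,0,0],[7,0,0,0],[6,0,0,0],[5,0,0,0],[2,0,0,0],[0,0,0,0]])

```text
t: 8.78
ee_pos: [512.8, 9.2, 257.3]
eef_rot: [[0.094, 0.996, 0.001], [0.996, -0.094, 0.0], [0.0, 0.001, -1.0]]
ft_force: [0.8, 0.5, -1.9]
grip_width: 8.9
```

```bash
python3 plan.py 510.5 11 258 1.368 10
```

```text
t 8.7833 p [512.8   9.2 257.3] yaw 1.477 tilt [0.0014 0.0004] n 1
[[1.6, -2.4, -0.7, 0.109]]
```

Request:
move_arm(commands=[[0,-0.8,0,0.02],[0.3,-0.8,0,0.025],[0.3,-0.8,0,0.025],[0.3,-0.5,0,0.025],[0,0,0,0.01],[0,0,0,0],[0,0,0,0]])

```text
t: 9.37
ee_pos: [509.5, 7.7, 257.1]
eef_rot: [[0.213, 0.977, 0.001], [0.977, -0.213, -0.001], [-0.001, 0.001, -1.0]]
ft_force: [-0.2, -0.2, -2.7]
grip_width: 9.2
```

```bash
python3 plan.py 510 11 258 1.368 10; python3 look.py w6
```

```text
t 9.3667 p [509.5   7.7 257.1] yaw 1.3561 tilt [ 0.0008 -0.0012] n 1
[[3.3, -0.2, -0.9, -0.0119]]
9.3667 [509.5   7.7 257.1] [[0.213, 0.977, 0.001], [0.977, -0.213, -0.001], [-0.001, 0.001, -1.0]] [-0.23 -0.23 -2.67] 9.192618133017659
```

View pics/w6.png

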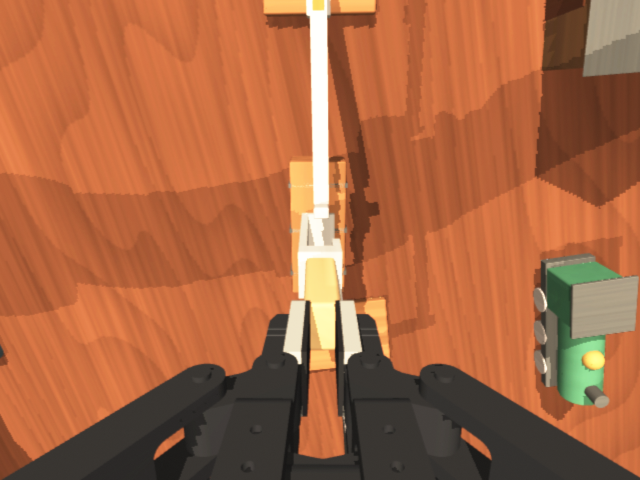

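```bash
python3 - <<'E'
from h import *
np.set_printoptions(precision=2,suppress=True)
W=load('w6');P=[]
for r in range(20,195):
    b=W[0]['image'][r,295:345,0].astype(int);m=np.where(b>130)[0]
    if len(m):P.append([*onz(*W,((m[0]+m[-1])/2+295,r),200)[:2],len(m),r])
P=np.array(P);P=P[abs(P[:,2]-np.median(P[:,2]))<2.5]
f=np.polyfit(P[:,1],P[:,0],1);print(f,len(P),np.median(P[:,2]),[np.polyval(f,y) for y in(11,34,78)],np.arctan(f[0]))
print(onz(*W,(320.5,206),212),onz(*W,(320.5,217),212),onz(*W,(318,12),200))
s=W[1];print(np.polyval(f,s['ee_pos'][1])-s['ee_pos'][0])
E
python3 plan.py 523.2 78 258 1.368 10
```

```text
[  0.2  508.06] 173 17.0 [np.float64(510.30443966357655), np.float64(515.002176287489), np.float64(523.9891506984518)] 0.20147818010865393
[515.05  34.58 212.  ] [513.76  28.74 212.  ] [533.99 126.59 200.  ]
0.16395319120078966
t 9.4167 p [509.5   7.7 257.1] yaw 1.356 tilt [ 0.0009 -0.0012] n 8
[[9.0, -0.2, -0.1, -0.0015], [9.0, -0.2, -0.1, -0.0015], [9.0, -0.2, -0.1, -0.0015], [9.0, -0.2, -0.1, -0.0015], [9.0, -0.1, -0.1, -0.0015], [9.0, -0.1, -0.1, -0.0015], [9.0, -0.1, -0.1, -0.0015], [9.0, -0.1, -0.1, -0.0015]]
```

Request:
move_arm(commands=[[4,-0.1,0,-0.002],[8,-0.1,0,-0.002],[9,-0.1,0,-0.002],[9,-0.1,0,-0.002],[9,-0.1,0,-0.002],[9,0,0,-0.002],[9,0,0,0],[7,0,0,0]])

```text
t: 10.08
ee_pos: [523.4, 76.8, 257.0]
eef_rot: [[0.2, 0.98, 0.001], [0.98, -0.2, -0.001], [-0.0, 0.001, -1.0]]
ft_force: [0.3, 0.2, -2.6]
grip_width: 9.0
```

Request:
move_arm(commands=[[2,0,0,0],[0,0,0,0],[0,0,0,0],[0,0,0,0]])

```text
t: 10.42
ee_pos: [523.9, 82.0, 256.9]
eef_rot: [[0.196, 0.981, 0.001], [0.981, -0.196, 0.0], [0.0, 0.001, -1.0]]
ft_force: [0.6, 0.4, -2.2]
grip_width: 9.1
```

```bash
python3 plan.py 523.8 78 258 1.369 10; python3 look.py w7;python3 look.py s7 scene;  python3 - <<'E'
import cv2
a=cv2.imread('pics/s7.png')[165:285,205:425]; cv2.imwrite('pics/s7c.png',cv2.resize(a,None,fx=3.6,fy=3.6,interpolation=cv2.INTER_CUBIC))
a=cv2.imread('pics/w7.png')[0:390,230:430]; cv2.imwrite('pics/w7c.png',cv2.resize(a,None,fx=1.5,fy=1.5,interpolation=cv2.INTER_CUBIC))
E
```

```text
t 10.4167 p [523.9  82.  256.9] yaw 1.3733 tilt [0.0008 0.0003] n 1
[[-3.9, 0.7, -1.1, 0.0043]]
10.4167 [523.9  82.  256.9] [[0.196, 0.981, 0.001], [0.981, -0.196, 0.0], [0.0, 0.001, -1.0]] [ 0.56  0.45 -2.23] 9.05357941159457
10.4667 [523.9  81.8 256.9] [[0.197, 0.98, 0.001], [0.98, -0.197, 0.0], [0.0, 0.001, -1.0]] [-0.14 -0.11 -3.15] 8.942520923076401
```

View pics/w7c.png

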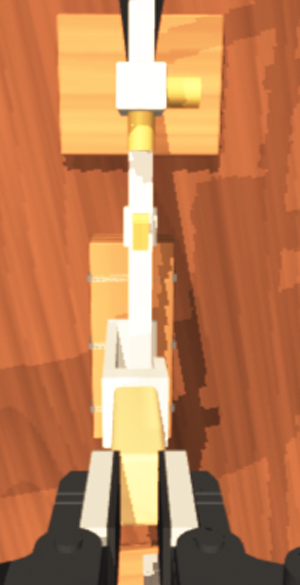

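View pics/s7c.png

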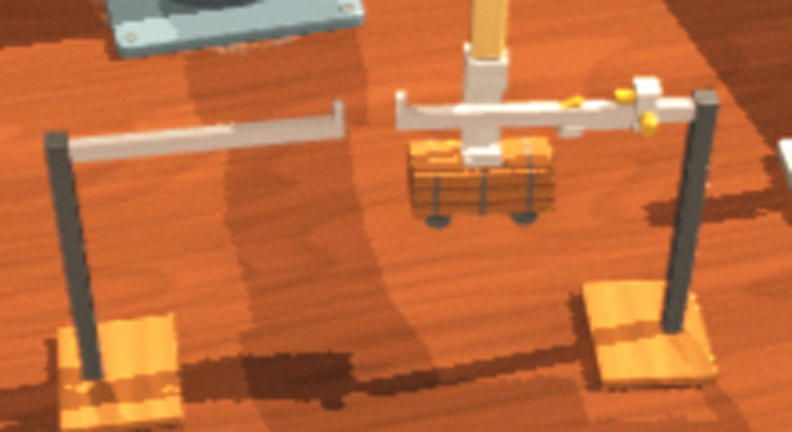

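```bash
python3 - <<'E'
from h import *
np.set_printoptions(precision=2,suppress=True)
W=load('w7');k=lambda u,v:(230+u/1.5,v/1.5)
u2=np.array([np.sin(.2015),np.cos(.2015)]);o=np.array([515.0,34.2])
for n,uv,z in [('tooth back',(141,213),204.5),('tooth front',(141,250),200),('plunger',(141,152),206),('railctr',(140,320),200),('rail c2',(140.5,265),200)]:
    p=onz(*W,k(*uv),z);d=p[:2]-o;print(n,p,'y',d@u2,'x',d@np.array([u2[1],-u2[0]]))
p=W[1]['ee_pos'][:2]-o;print('tcp y',p@u2,'x',p@np.array([u2[1],-u2[0]]))
E
```

```text
tooth back [537.19 140.38 204.5 ] y 108.47119428978439 x 0.48841735338557407
tooth front [534.6  127.28 200.  ] y 95.1174093376778 x 0.577999496654752
plunger [541.11 160.09 206.  ] y 128.5703827940769 x 0.3819727225343503
railctr [529.18 101.96 200.  ] y 69.22590808906634 x 0.3324280361608848
rail c2 [533.37 122.01 200.  ] y 89.71215978914867 x 0.4231164494969008
tcp y 48.614990351691105 x -0.8424255971987656
```

Request:
move_arm(commands=[[0,0.4,1,0],[0,0.4,3,0],[0,0.3,4,0],[0,0,4,0],[0,0,3,0],[0,0,1.5,0],[0,0,0,0],[0,0,0,0]])

```text
t: 11.18
ee_pos: [524.8, 79.3, 238.0]
eef_rot: [[0.2, 0.98, -0.0], [0.98, -0.2, -0.001], [-0.001, -0.0, -1.0]]
ft_force: [-0.1, -0.2, -2.4]
grip_width: 9.1
```

```bash
python3 plan.py 525.3 82 228 1.369 10; python3 look.py w8; python3 - <<'E'
import cv2
a=cv2.imread('pics/w8.png')[0:390,230:430]; cv2.imwrite('pics/w8c.png',cv2.resize(a,None,fx=1.5,fy=1.5,interpolation=cv2.INTER_CUBIC))
E
```

```text
t 11.1833 p [524.8  79.3 238. ] yaw 1.3696 tilt [-0.0003 -0.0008] n 2
[[1.4, -0.0, 5.0, 0.0003], [1.4, -0.0, 5.0, 0.0003]]
11.1833 [524.8  79.3 238. ] [[0.2, 0.98, -0.0], [0.98, -0.2, -0.001], [-0.001, -0.0, -1.0]] [-0.13 -0.24 -2.43] 9.133863097229026
```

View pics/w8c.png

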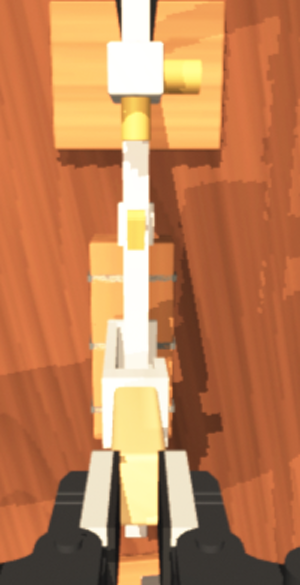

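Request:
move_arm(commands=[[0,0,2,0],[0,0,2,0],[0,0,1.5,0],[0,0,1,0],[0,0,0.5,0],[0,0,0,0]])

```text
t: 11.73
ee_pos: [525.1, 79.5, 230.7]
eef_rot: [[0.2, 0.98, 0.001], [0.98, -0.2, -0.001], [-0.001, 0.001, -1.0]]
ft_force: [-0.0, 1.0, -2.9]
grip_width: 9.2
```

```bash
python3 plan.py 525.3 82 228 1.369 10
```

```text
t 11.7333 p [525.1  79.5 230.7] yaw 1.3698 tilt [ 0.0006 -0.0007] n 1
[[2.5, -0.3, 2.7, 0.0008]]
```

Request:
move_arm(commands=[[0,0,1,0],[0,0,1,0],[0,0,0.5,0],[0,0,0.3,0],[0,0,0,0]])

```text
t: 12.15
ee_pos: [525.2, 79.5, 227.7]
eef_rot: [[0.2, 0.98, 0.001], [0.98, -0.2, -0.001], [-0.0, 0.001, -1.0]]
ft_force: [-0.4, 0.4, -2.1]
grip_width: 9.2
```

Request:
move_arm(commands=[[0,0,0.5,0],[0,0,0.5,0],[0,0,0,0]])

```text
t: 12.4
ee_pos: [525.8, 79.7, 227.6]
eef_rot: [[0.2, 0.98, 0.002], [0.98, -0.2, -0.001], [-0.0, 0.002, -1.0]]
ft_force: [-0.4, -0.3, -1.9]
grip_width: 9.2
```

Request:
move_arm(commands=[[0,-0.5,0.7,0],[0,-0.5,0.7,0],[0,-0.3,0.5,0],[0,0,0,0],[0,0,0,0]])

```text
t: 12.82
ee_pos: [526.0, 79.9, 227.4]
eef_rot: [[0.2, 0.98, 0.006], [0.98, -0.2, -0.001], [0.001, 0.006, -1.0]]
ft_force: [-0.7, -0.9, 1.2]
grip_width: 9.2
```

```bash
python3 look.py w9;python3 look.py s9 scene;  python3 - <<'E'
import cv2
a=cv2.imread('pics/s9.png')[165:285,205:425]; cv2.imwrite('pics/s9c.png',cv2.resize(a,None,fx=3.6,fy=3.6,interpolation=cv2.INTER_CUBIC))
a=cv2.imread('pics/w9.png')[0:390,230:430]; cv2.imwrite('pics/w9c.png',cv2.resize(a,None,fx=1.5,fy=1.5,interpolation=cv2.INTER_CUBIC))
E
```

```text
12.8167 [526.   79.9 227.4] [[0.2, 0.98, 0.006], [0.98, -0.2, -0.001], [0.001, 0.006, -1.0]] [-0.73 -0.92  1.17] 9.172724013030328
12.8667 [526.1  79.9 227.4] [[0.2, 0.98, 0.006], [0.98, -0.2, -0.001], [0.001, 0.006, -1.0]] [-0.13 -0.62  1.54] 9.345314001742713
```

View pics/w9c.png

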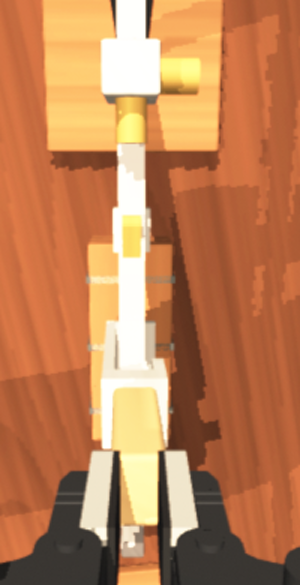

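View pics/s9c.png

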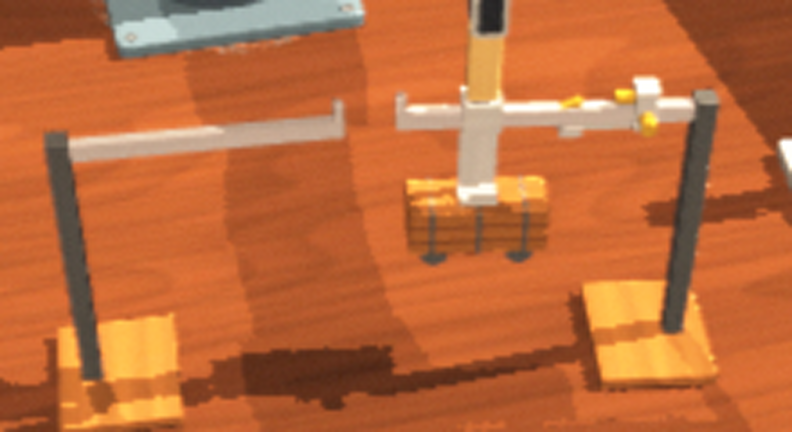

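Request:
move_arm(commands=[[0,-2,-0.3,0],[0,-1,0,0],[0,0,0,0]])

```text
t: 13.17
ee_pos: [523.4, 80.6, 227.4]
eef_rot: [[0.2, 0.98, 0.007], [0.98, -0.2, -0.0], [0.001, 0.007, -1.0]]
ft_force: [0.8, -1.5, 0.2]
grip_width: 9.0
```

Request:
move_arm(commands=[[2,0.4,0,0],[3,0.4,0,0],[4,0,0,0],[4,0,0,0],[4,0,0,0],[3,0,0,0],[0,0,0,0]])

```text
t: 13.75
ee_pos: [528.3, 100.9, 227.4]
eef_rot: [[0.201, 0.98, 0.006], [0.98, -0.201, -0.002], [-0.001, 0.006, -1.0]]
ft_force: [-0.1, -0.6, 0.9]
grip_width: 9.2
```

```bash
cat > rs.py <<'E'
import numpy as np
from rig import arm
s=arm.sense();p=np.array(s['ee_pos']);u=np.array([np.sin(.2015),np.cos(.2015)]);d=p[:2]-np.array([515.3,34.2])
R=np.array(s['eef_rot']);F=np.array(s['ft_force'])
print('t',s['t'],'rail y %.1f x %.2f z %.1f'%(d@u,d@[u[1],-u[0]],p[2]),'yaw',np.arctan2(R[1,0],R[0,0]).round(4),'tilt',R[:2,2].round(4),'F along %.1f across %.1f up %.1f'%(F[:2]@u,F[:2]@[u[1],-u[0]],F[2]),'T',np.round(s['wrist_torque'],2))
E
python3 rs.py
```

```text
t 13.75 rail y 68.0 x -0.57 z 227.4 yaw 1.3684 tilt [ 0.0061 -0.0023] F along -0.6 across 0.1 up 0.9 T [-0.03 -0.09 -0.09]
```

Request:
move_arm(commands=[[2,0,0,0],[3,0,0,0],[3,0,0,0],[3,0,0,0],[2.5,0,0,0],[2,0,0,0]])

```text
t: 14.25
ee_pos: [531.7, 116.9, 227.5]
eef_rot: [[0.201, 0.979, 0.006], [0.98, -0.201, -0.003], [-0.002, 0.006, -1.0]]
ft_force: [0.9, 0.6, -1.4]
grip_width: 9.1
```

```bash
python3 rs.py
```

```text
t 14.25 rail y 84.3 x -0.51 z 227.5 yaw 1.368 tilt [ 0.0057 -0.0034] F along 0.7 across 0.8 up -1.4 T [-0.04 -0.    0.  ]
```

Request:
move_arm(commands=[[2,0,0.2,0],[2,0,0.2,0],[2.5,0,0.2,0],[2.5,0,0,0]])

```text
t: 14.58
ee_pos: [534.0, 125.4, 227.6]
eef_rot: [[0.202, 0.979, 0.006], [0.979, -0.202, -0.005], [-0.004, 0.007, -1.0]]
ft_force: [-1.0, -1.6, 0.9]
grip_width: 9.1
```

```bash
python3 rs.py
```

```text
t 14.5833 rail y 93.1 x 0.10 z 227.6 yaw 1.3672 tilt [ 0.0063 -0.0054] F along -1.7 across -0.7 up 0.9 T [-0.33  0.06  0.02]
```

Request:
move_arm(commands=[[2.5,0,0,0],[2.5,0,0,0],[2.5,0,0,0],[2,0,0,0]])

```text
t: 14.92
ee_pos: [536.0, 132.2, 228.0]
eef_rot: [[0.204, 0.979, 0.005], [0.979, -0.204, -0.011], [-0.01, 0.007, -1.0]]
ft_force: [-0.8, -6.3, 6.9]
grip_width: 8.9
```

```bash
python3 rs.py
```

```text
t 14.9167 rail y 100.2 x 0.66 z 228.0 yaw 1.3657 tilt [ 0.0051 -0.0111] F along -6.3 across 0.5 up 6.9 T [-1.7   0.59  0.  ]
```

```bash
python3 look.py wa;python3 look.py sa scene;  python3 - <<'E'
import cv2
a=cv2.imread('pics/sa.png')[165:285,285:425]; cv2.imwrite('pics/sac.png',cv2.resize(a,None,fx=5,fy=5,interpolation=cv2.INTER_CUBIC))
a=cv2.imread('pics/wa.png')[100:390,260:400]; cv2.imwrite('pics/wac.png',cv2.resize(a,None,fx=2,fy=2,interpolation=cv2.INTER_CUBIC))
E
python3 rs.py
```

```text
14.9167 [536.  132.2 228. ] [[0.204, 0.979, 0.005], [0.979, -0.204, -0.011], [-0.01, 0.007, -1.0]] [-0.8  -6.25  6.87] 8.856176912647749
14.9667 [536.  132.4 227.9] [[0.204, 0.979, 0.005], [0.979, -0.204, -0.011], [-0.01, 0.007, -1.0]] [-1.19 -6.37  6.08] 8.966991077424879
t 15.0167 rail y 100.1 x 0.68 z 227.9 yaw 1.3657 tilt [ 0.005  -0.0112] F along -6.9 across -0.0 up 6.2 T [-1.6   0.5  -0.03]
```

View pics/wac.png

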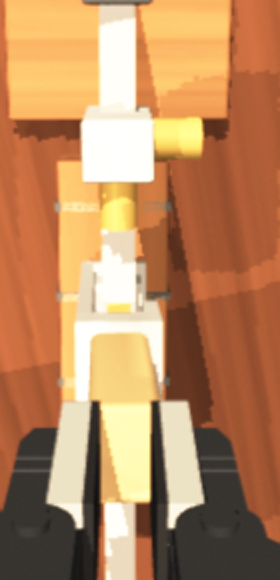

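View pics/sac.png

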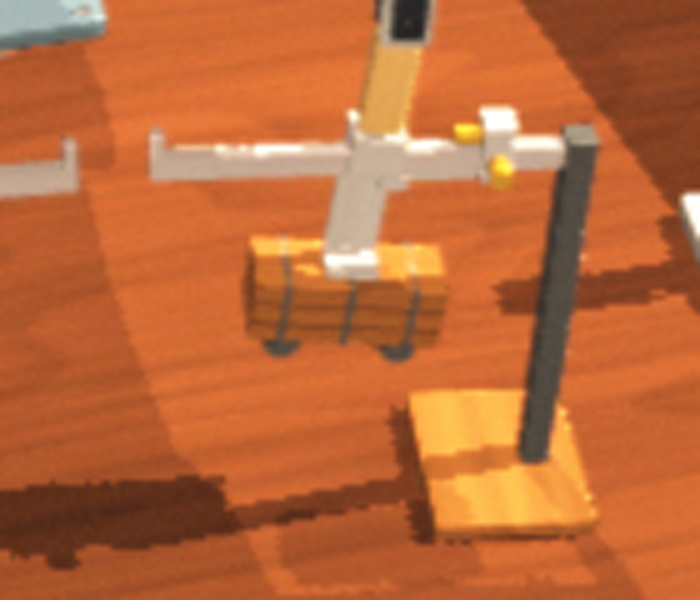

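Request:
move_arm(commands=[[-2,-0.2,0,0],[-3,-0.2,0,0],[-4,-0.1,0,0],[-4,0,0,0],[-4,0,0,0],[-4,0,0,0],[-3,0,0,0],[0,0,0,0]])

```text
t: 15.68
ee_pos: [529.9, 111.1, 227.4]
eef_rot: [[0.201, 0.98, 0.005], [0.98, -0.201, -0.005], [-0.004, 0.006, -1.0]]
ft_force: [0.1, 0.7, -0.3]
grip_width: 8.9
```

```bash
python3 rs.py; python3 -c "
from rig import arm;import numpy as np;print(np.round(arm.sense()['q'],3))"
```

```text
t 15.6833 rail y 78.2 x -1.07 z 227.4 yaw 1.3685 tilt [ 0.0055 -0.0048] F along 0.7 across -0.0 up -0.3 T [ 0.03 -0.08 -0.04]
[ 0.159  0.375 -0.573  1.776  0.238  1.056 -0.702]
```

Request:
move_arm(commands=[[-1,0.3,0,0],[-1,0.3,0.3,0],[0,0,0.5,0],[0,0,0.5,0],[0,0,0.5,0]], force=20)

```text
t: 16.1
ee_pos: [530.8, 110.7, 227.4]
eef_rot: [[0.2, 0.98, 0.008], [0.98, -0.2, -0.002], [-0.001, 0.008, -1.0]]
ft_force: [-1.7, 0.9, 6.2]
grip_width: 9.0
```

```bash
python3 rs.py; python3 look.py sb scene;  python3 - <<'E'
import cv2
a=cv2.imread('pics/sb.png')[165:285,285:425]; cv2.imwrite('pics/sbc.png',cv2.resize(a,None,fx=5,fy=5,interpolation=cv2.INTER_CUBIC))
E
```

```text
t 16.1 rail y 78.1 x -0.11 z 227.4 yaw 1.3693 tilt [ 0.0079 -0.0024] F along 0.6 across -1.9 up 6.2 T [0.02 0.39 0.01]
16.1 [530.8 110.7 227.4] [[0.2, 0.98, 0.008], [0.98, -0.2, -0.002], [-0.001, 0.008, -1.0]] [-1.71  0.93  6.21] 8.971205335862633
```

View pics/sbc.png

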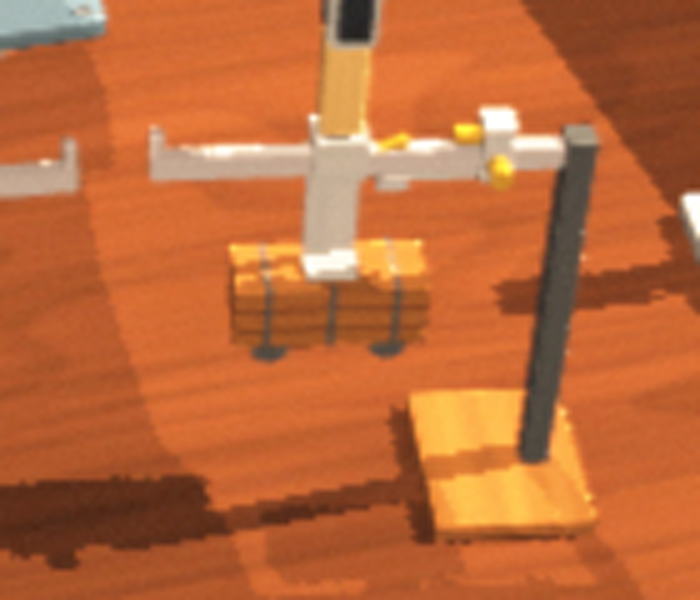

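Request:
move_arm(commands=[[0,0,-0.5,0],[0,0,0,0],[0,0,0,0]])

```text
t: 16.4
ee_pos: [530.5, 110.0, 227.4]
eef_rot: [[0.2, 0.98, 0.007], [0.98, -0.2, -0.004], [-0.002, 0.008, -1.0]]
ft_force: [-0.8, -0.2, 3.2]
grip_width: 9.3
```

Request:
move_arm(commands=[[0,0,0,0],[0,0,0,0],[0,0,0,0],[0,0,0,0],[0,0,0,0]], jaw=70)

```text
t: 16.82
ee_pos: [529.9, 108.8, 226.2]
eef_rot: [[0.201, 0.98, 0.005], [0.98, -0.201, -0.005], [-0.004, 0.006, -1.0]]
ft_force: [-0.2, 0.1, -0.0]
grip_width: 68.8
```

Request:
move_arm(commands=[[0,0,-8,0],[0,0,-12,0],[0,0,-15,0],[0,0,-12,0],[0,0,-6,0],[0,0,0,0.1],[0,0,0,0.1]], jaw=85)

```text
t: 17.4
ee_pos: [530.2, 109.4, 286.9]
eef_rot: [[0.395, 0.919, 0.007], [0.919, -0.395, -0.005], [-0.001, 0.009, -1.0]]
ft_force: [0.3, 0.6, 0.0]
grip_width: 85.1
```

```bash
python3 rs.py;python3 -c "
from rig import arm;import numpy as np;print(np.round(arm.sense()['q'],3))"; python3 look.py wc;python3 look.py sc scene;  python3 - <<'E'
import cv2
a=cv2.imread('pics/sc.png')[165:285,285:425]; cv2.imwrite('pics/scc.png',cv2.resize(a,None,fx=5,fy=5,interpolation=cv2.INTER_CUBIC))
E
```

```text
t 17.4 rail y 76.7 x -0.44 z 286.9 yaw 1.165 tilt [ 0.0075 -0.0046] F along 0.6 across 0.2 up 0.0 T [0.03 0.   0.02]
[ 0.152  0.31  -0.552  1.704  0.182  1.172 -0.854]
17.4 [530.2 109.4 286.9] [[0.395, 0.919, 0.007], [0.919, -0.395, -0.005], [-0.001, 0.009, -1.0]] [0.28 0.58 0.03] 85.05236191237896
17.45 [530.4 109.5 287.1] [[0.4, 0.916, 0.008], [0.916, -0.4, -0.005], [-0.001, 0.009, -1.0]] [-0.91  0.17  0.82] 85.11686543860276
```

View pics/scc.png

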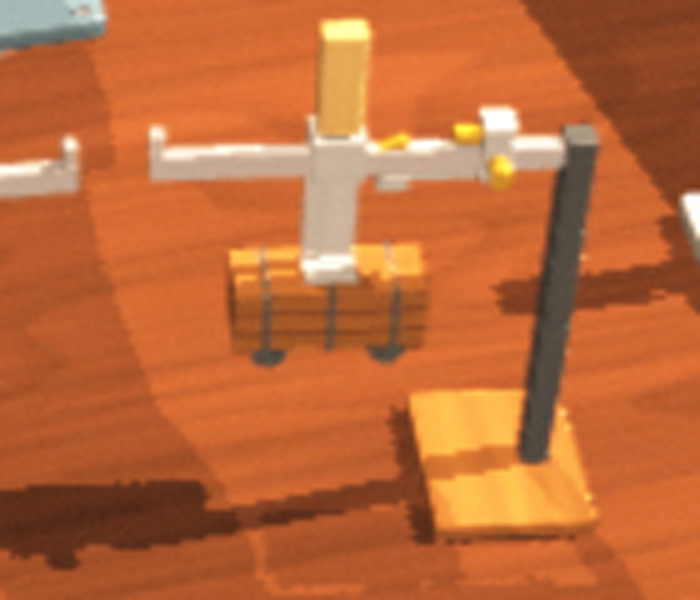

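View pics/wc.png

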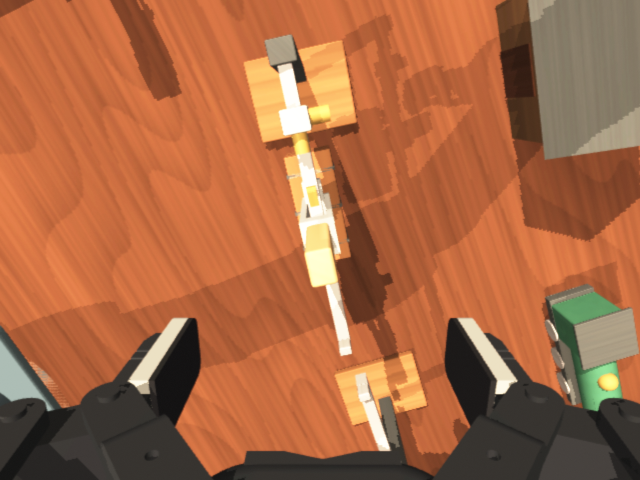

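Request:
move_arm(commands=[[0,0,-0.5,-0.1],[0,0,-0.5,-0.12],[0,0,0,-0.12],[0,0,0,-0.12],[0,0,0,-0.12],[0,0,0,-0.12],[0,0,0,-0.12],[0,0,0,-0.12]])

```text
t: 18.17
ee_pos: [529.5, 109.6, 289.4]
eef_rot: [[-0.549, 0.836, 0.007], [0.836, 0.549, -0.006], [-0.009, 0.003, -1.0]]
ft_force: [-1.5, -0.0, -0.5]
grip_width: 85.0
```

```bash
python3 plan.py 530.5 110 290 2.94 10
```

```text
t 18.1667 p [529.5 109.6 289.4] yaw 2.1514 tilt [ 0.0074 -0.0062] n 7
[[-0.0, 0.2, -0.1, -0.1127], [-0.1, 0.1, -0.1, -0.1127], [-0.1, 0.1, -0.1, -0.1127], [-0.1, 0.1, -0.1, -0.1127], [-0.1, 0.1, -0.1, -0.1127], [-0.1, 0.1, -0.1, -0.1127], [-0.1, 0.1, -0.1, -0.1127]]
```

Request:
move_arm(commands=[[0,0,0,-0.11],[0,0,0,-0.11],[0,0,0,-0.11],[0,0,0,-0.11],[0,0,0,-0.1],[0,0,0,-0.09],[0,0,0,-0.05],[0,0,0,0]])

```text
t: 18.83
ee_pos: [528.8, 108.8, 290.4]
eef_rot: [[-0.971, 0.237, 0.006], [0.237, 0.971, -0.007], [-0.008, -0.005, -1.0]]
ft_force: [-0.3, -0.1, 0.6]
grip_width: 85.0
```

Request:
move_arm(commands=[[0,0,0,0],[0,0,0,0]])

```text
t: 19.0
ee_pos: [528.7, 108.6, 290.5]
eef_rot: [[-0.972, 0.237, 0.006], [0.237, 0.972, -0.007], [-0.007, -0.005, -1.0]]
ft_force: [-0.4, 0.1, 0.3]
grip_width: 84.7
```

```bash
python3 plan.py 530.5 110 290 2.94 10;python3 look.py wd;python3 - <<'E'
import cv2
a=cv2.imread('pics/wd.png')[150:400,220:420]; cv2.imwrite('pics/wdc.png',cv2.resize(a,None,fx=2.4,fy=2.4,interpolation=cv2.INTER_CUBIC))
E
```

```text
t 19.0 p [528.7 108.6 290.5] yaw 2.9027 tilt [ 0.0059 -0.0068] n 1
[[-1.4, 1.8, 0.5, -0.0373]]
19.0 [528.7 108.6 290.5] [[-0.972, 0.237, 0.006], [0.237, 0.972, -0.007], [-0.007, -0.005, -1.0]] [-0.36  0.05  0.28] 84.69710594888865
```

View pics/wd.png

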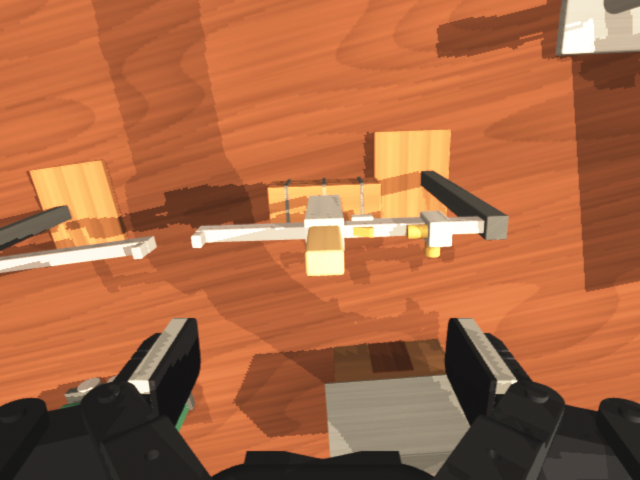

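View pics/wdc.png

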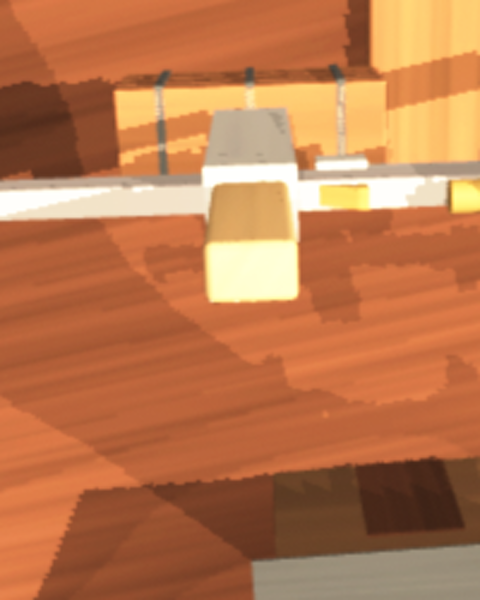

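```bash
python3 - <<'E'
from h import *
W=load('wd');k=lambda u,v:(220+u/2.4,150+v/2.4)
for uv in [(252.5,271),(206,241),(298,241),(208,301),(299,301)]:print(onz(*W,k(*uv),262).round(1))
u2=np.array([np.sin(.2015),np.cos(.2015)]);o=np.array([515.3,34.2])
p=onz(*W,k(252.5,271),262)[:2]-o;print(p@u2,p@[u2[1],-u2[0]])
E
```

```text
[528.7 110.4 262. ]
[519.8 102.5 262. ]
[524.4 121.3 262. ]
[533.1  99.5 262. ]
[537.7 118.5 262. ]
77.34770126704095 -2.1479252985693305
```

```bash
python3 - <<'E'
from h import *
W=load('wd');k=lambda u,v:(220+u/2.4,150+v/2.4)
u2=np.array([np.sin(.2015),np.cos(.2015)]);o=np.array([515.3,34.2])
for uv,z in [((80,182),200),((80,219),200),((80,200),200)]:
    p=onz(*W,k(*uv),z)[:2]-o;print(p@u2,p@[u2[1],-u2[0]])
E
python3 plan.py 529.2 110.3 240 2.94 9
```

```text
31.07599885437119 -5.842671888905097
30.16001305727898 4.596173848598415
30.633045106532588 -0.7946396407909316
t 19.05 p [528.7 108.6 290.5] yaw 2.9025 tilt [ 0.0059 -0.0068] n 6
[[-0.0, 0.3, 8.4, -0.0062], [-0.0, 0.3, 8.4, -0.0062], [-0.0, 0.3, 8.4, -0.0062], [-0.0, 0.3, 8.4, -0.0062], [-0.0, 0.3, 8.4, -0.0062], [-0.0, 0.3, 8.4, -0.0062]]
```

Request:
move_arm(commands=[[0,0.5,6,-0.01],[0,0.5,10,-0.01],[0,0.4,10,-0.01],[0,0.3,10,-0.008],[0,0,8,0],[0,0,3,0],[0,0,0,0],[0,0,0,0]])

```text
t: 19.72
ee_pos: [528.1, 109.9, 236.6]
eef_rot: [[-0.981, 0.196, 0.003], [0.196, 0.981, -0.008], [-0.004, -0.007, -1.0]]
ft_force: [0.7, 0.4, -0.1]
grip_width: 84.6
```

```bash
python3 plan.py 529.2 110.3 225 2.94 9;python3 rs.py
```

```text
t 19.7167 p [528.1 109.9 236.6] yaw 2.9445 tilt [ 0.0027 -0.0076] n 2
[[-0.5, 0.3, 5.8, 0.0022], [-0.5, 0.3, 5.8, 0.0022]]
t 19.7167 rail y 76.7 x -2.60 z 236.6 yaw 2.9445 tilt [ 0.0027 -0.0076] F along 0.5 across 0.7 up -0.1 T [-0.   -0.06 -0.01]
```

Request:
move_arm(commands=[[-0.6,0.3,4,0.002],[-0.5,0.2,4,0],[0,0,2,0],[0,0,1,0],[0,0,0,0],[0,0,0,0]])

```text
t: 20.22
ee_pos: [530.4, 110.4, 225.6]
eef_rot: [[-0.98, 0.199, 0.005], [0.199, 0.98, -0.007], [-0.006, -0.006, -1.0]]
ft_force: [0.2, -0.7, 0.4]
grip_width: 85.2
```

```bash
python3 rs.py;python3 look.py we
```

```text
t 20.2167 rail y 77.7 x -0.49 z 225.6 yaw 2.9417 tilt [ 0.0048 -0.0072] F along -0.6 across 0.4 up 0.4 T [-0.04 -0.03  0.03]
20.2167 [530.4 110.4 225.6] [[-0.98, 0.199, 0.005], [0.199, 0.98, -0.007], [-0.006, -0.006, -1.0]] [ 0.23 -0.66  0.42] 85.22864260727607
```

View pics/we.png

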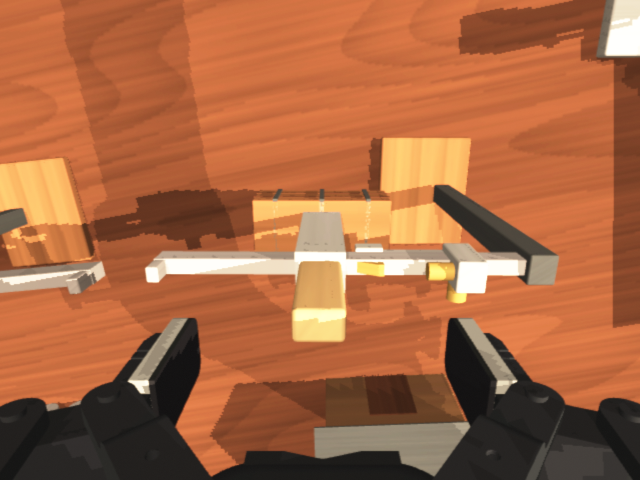

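Request:
move_arm(commands=[[0,0,0,0],[0,0,0,0],[0,0,0,0],[0,0,0,0],[0,0,0,0],[0,0,0,0],[0,0,0,0],[0,0,0,0]], jaw=0, force=25)

```text
t: 20.93
ee_pos: [530.8, 110.2, 226.4]
eef_rot: [[-0.98, 0.199, 0.006], [0.199, 0.98, -0.008], [-0.007, -0.006, -1.0]]
ft_force: [0.7, -0.3, 0.9]
grip_width: 18.7
```

```bash
python3 rs.py;python3 look.py wf
```

```text
t 20.9333 rail y 77.6 x -0.06 z 226.4 yaw 2.9414 tilt [ 0.0061 -0.0075] F along -0.1 across 0.7 up 0.9 T [-0.    0.04 -0.05]
20.9333 [530.8 110.2 226.4] [[-0.98, 0.199, 0.006], [0.199, 0.98, -0.008], [-0.007, -0.006, -1.0]] [ 0.7  -0.26  0.88] 18.69473938539019
```

View pics/wf.png

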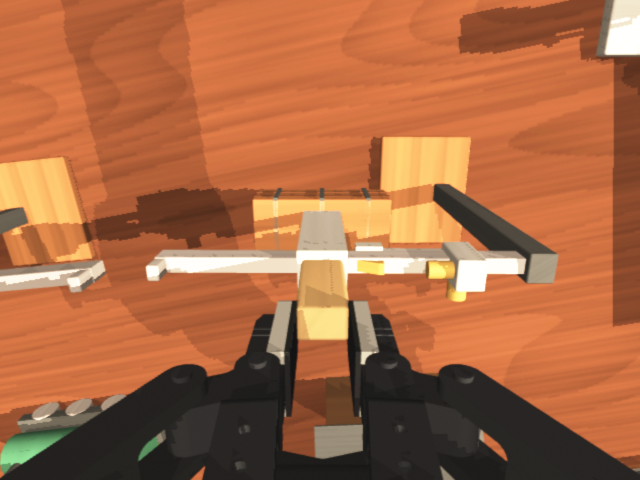

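Request:
move_arm(commands=[[0,0,0,0],[0,0,0,0],[0,2,0,0],[0,2.5,0.2,0],[0,2.5,0.2,0],[0,2.5,0,0]], force=115)

```text
t: 21.48
ee_pos: [533.6, 117.1, 227.0]
eef_rot: [[-0.979, 0.202, 0.007], [0.201, 0.979, -0.012], [-0.009, -0.011, -1.0]]
ft_force: [-1.0, -2.2, 2.5]
grip_width: 13.4
```

```bash
python3 rs.py
```

```text
t 21.4833 rail y 84.9 x 1.34 z 227.0 yaw 2.9387 tilt [ 0.0071 -0.0122] F along -2.3 across -0.6 up 2.5 T [-0.58  0.16  0.  ]
```

Request:
move_arm(commands=[[0,2.5,0,0],[0,2.5,0,0],[0,2.5,0,0]])

```text
t: 21.73
ee_pos: [535.5, 124.2, 227.0]
eef_rot: [[-0.979, 0.202, 0.007], [0.202, 0.979, -0.014], [-0.01, -0.012, -1.0]]
ft_force: [-1.1, -3.0, 4.1]
grip_width: 13.8
```

```bash
python3 rs.py;python3 look.py sd scene;  python3 - <<'E'
import cv2
a=cv2.imread('pics/sd.png')[165:285,285:425]; cv2.imwrite('pics/sdc.png',cv2.resize(a,None,fx=5,fy=5,interpolation=cv2.INTER_CUBIC))
E
```

```text
t 21.7333 rail y 92.2 x 1.74 z 227.0 yaw 2.9382 tilt [ 0.0071 -0.0141] F along -3.2 across -0.5 up 4.1 T [-0.89  0.22  0.  ]
21.7333 [535.5 124.2 227. ] [[-0.979, 0.202, 0.007], [0.202, 0.979, -0.014], [-0.01, -0.012, -1.0]] [-1.14 -3.02  4.06] 13.784038188702802
```

View pics/sdc.png

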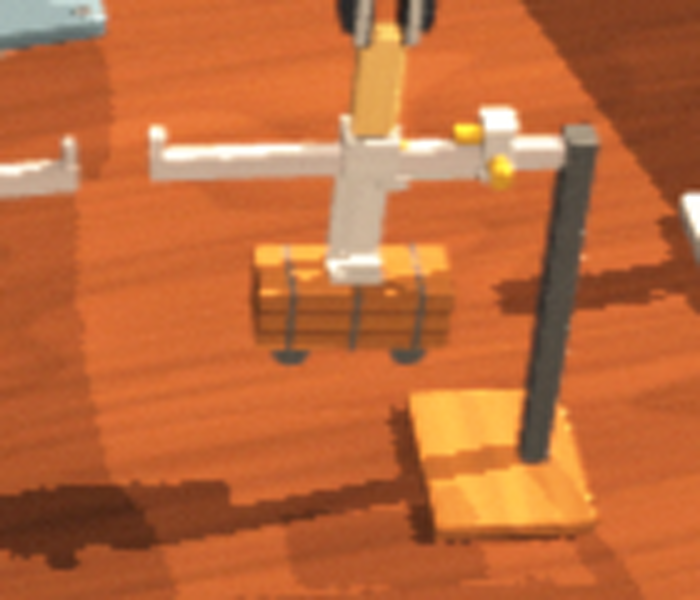

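Request:
move_arm(commands=[[0.7,2,-0.4,0],[0.5,2,-0.3,0],[0.3,2,0,0]])

```text
t: 22.03
ee_pos: [534.9, 131.9, 226.9]
eef_rot: [[-0.979, 0.201, 0.006], [0.201, 0.979, -0.013], [-0.009, -0.011, -1.0]]
ft_force: [-0.1, -2.0, 4.0]
grip_width: 13.5
```

```bash
python3 rs.py
```

```text
t 22.0333 rail y 99.7 x -0.33 z 226.9 yaw 2.9389 tilt [ 0.0064 -0.0126] F along -2.0 across 0.3 up 4.0 T [-0.57  0.1  -0.01]
```

Request:
move_arm(commands=[[0,2,-0.2,0],[0,2,-0.2,0],[0,2,0,0],[0,2,0,0]])

```text
t: 22.37
ee_pos: [536.2, 141.9, 227.0]
eef_rot: [[-0.98, 0.2, 0.006], [0.2, 0.98, -0.011], [-0.008, -0.009, -1.0]]
ft_force: [-0.5, -2.1, 2.3]
grip_width: 13.2
```

```bash
python3 rs.py
```

```text
t 22.3667 rail y 109.7 x -1.10 z 227.0 yaw 2.94 tilt [ 0.0059 -0.0109] F along -2.2 across -0.1 up 2.3 T [-0.46  0.09 -0.05]
```

Request:
move_arm(commands=[[-0.3,1.5,0,0],[-0.3,1.5,0,0],[0,1.5,0,0]])

```text
t: 22.62
ee_pos: [537.7, 147.0, 227.0]
eef_rot: [[-0.98, 0.2, 0.006], [0.2, 0.98, -0.011], [-0.008, -0.009, -1.0]]
ft_force: [0.5, -2.2, 0.7]
grip_width: 13.2
```

```bash
python3 rs.py
```

```text
t 22.6167 rail y 115.0 x -0.61 z 227.0 yaw 2.9403 tilt [ 0.0058 -0.0106] F along -2.1 across 0.9 up 0.7 T [-0.44  0.12  0.  ]
```

Request:
move_arm(commands=[[0,1.5,0,0],[0,1.5,0,0]])

```text
t: 22.78
ee_pos: [538.4, 150.1, 227.0]
eef_rot: [[-0.98, 0.2, 0.006], [0.2, 0.98, -0.011], [-0.008, -0.01, -1.0]]
ft_force: [-0.3, -3.4, 3.4]
grip_width: 13.3
```

```bash
python3 rs.py
```

```text
t 22.7833 rail y 118.2 x -0.56 z 227.0 yaw 2.9402 tilt [ 0.0057 -0.0109] F along -3.4 across 0.3 up 3.4 T [-0.91  0.2  -0.03]
```

Request:
move_arm(commands=[[0,1.5,0,0],[0,1.5,0,0]])

```text
t: 22.95
ee_pos: [539.1, 151.4, 227.1]
eef_rot: [[-0.98, 0.201, 0.005], [0.201, 0.979, -0.014], [-0.008, -0.013, -1.0]]
ft_force: [-1.3, -5.0, 4.7]
grip_width: 13.1
```

```bash
python3 rs.py;python3 look.py wg;python3 look.py sg scene;  python3 - <<'E'
import cv2
a=cv2.imread('pics/sg.png')[165:285,285:425]; cv2.imwrite('pics/sgc.png',cv2.resize(a,None,fx=5,fy=5,interpolation=cv2.INTER_CUBIC))
a=cv2.imread('pics/wg.png')[180:380,240:520]; cv2.imwrite('pics/wgc.png',cv2.resize(a,None,fx=2.8,fy=2.8,interpolation=cv2.INTER_CUBIC))
E
```

```text
t 22.95 rail y 119.6 x -0.17 z 227.1 yaw 2.9391 tilt [ 0.0051 -0.0142] F along -5.2 across -0.2 up 4.7 T [-1.3   0.43  0.01]
22.95 [539.1 151.4 227.1] [[-0.98, 0.201, 0.005], [0.201, 0.979, -0.014], [-0.008, -0.013, -1.0]] [-1.28 -5.01  4.73] 13.08157804251722
23.0 [539.1 151.7 227.1] [[-0.98, 0.201, 0.005], [0.201, 0.98, -0.014], [-0.008, -0.013, -1.0]] [-0.99 -6.08  4.6 ] 13.588920001638934
```

View pics/wgc.png

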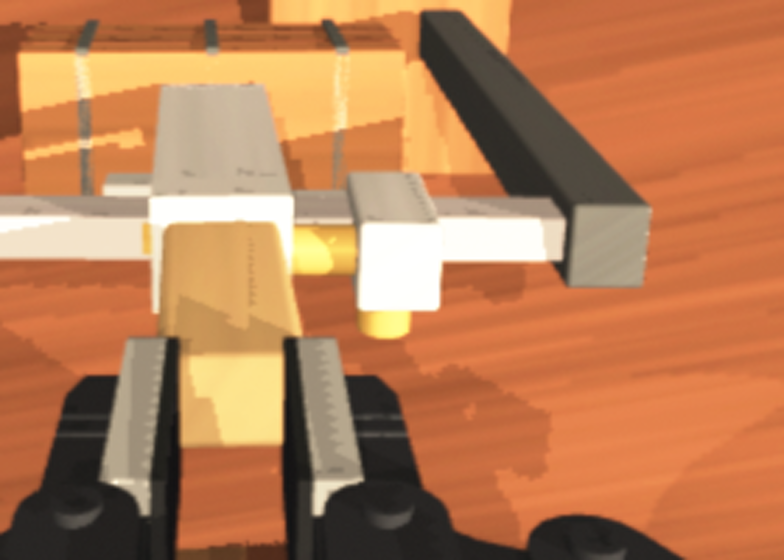

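View pics/sgc.png

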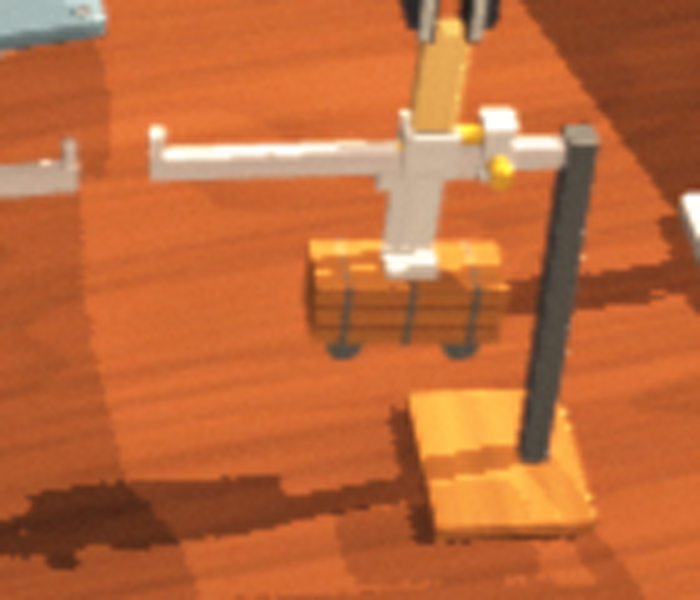

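Request:
move_arm(commands=[[0,2,0,0],[0,2,0,0]])

```text
t: 23.22
ee_pos: [539.8, 153.1, 227.2]
eef_rot: [[-0.979, 0.203, 0.004], [0.203, 0.979, -0.018], [-0.008, -0.016, -1.0]]
ft_force: [-2.1, -6.6, 6.2]
grip_width: 13.4
```

```bash
python3 rs.py
```

```text
t 23.2167 rail y 121.4 x 0.25 z 227.2 yaw 2.9376 tilt [ 0.0044 -0.0177] F along -6.9 across -0.8 up 6.2 T [-1.79  0.53  0.02]
```

Request:
move_arm(commands=[[0,2,0,0],[0,2,0,0]])

```text
t: 23.38
ee_pos: [540.4, 153.8, 227.2]
eef_rot: [[-0.979, 0.205, 0.003], [0.205, 0.979, -0.023], [-0.008, -0.022, -1.0]]
ft_force: [-2.5, -7.6, 6.8]
grip_width: 13.5
```

```bash
python3 rs.py;python3 look.py wh;  python3 - <<'E'
import cv2
a=cv2.imread('pics/wh.png')[180:380,240:520]; cv2.imwrite('pics/whc.png',cv2.resize(a,None,fx=2.8,fy=2.8,interpolation=cv2.INTER_CUBIC))
E
```

```text
t 23.3833 rail y 122.2 x 0.64 z 227.2 yaw 2.9355 tilt [ 0.0028 -0.0232] F along -7.9 across -1.0 up 6.8 T [-1.96  0.67  0.04]
23.3833 [540.4 153.8 227.2] [[-0.979, 0.205, 0.003], [0.205, 0.979, -0.023], [-0.008, -0.022, -1.0]] [-2.54 -7.57  6.84] 13.517036678748498
```

View pics/whc.png

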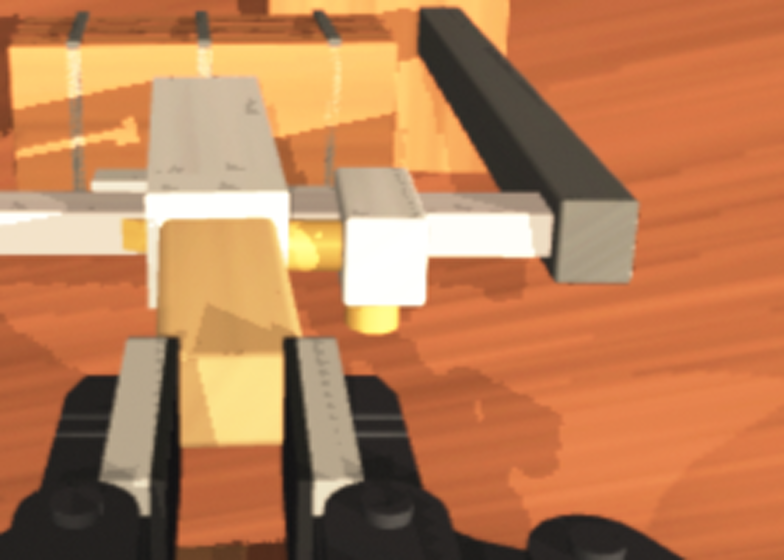

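```bash
python3 - <<'E'
import cv2
a=cv2.imread('pics/wf.png')[220:310,280:480]; cv2.imwrite('pics/wfc.png',cv2.resize(a,None,fx=4,fy=4,interpolation=cv2.INTER_CUBIC))
a=cv2.imread('pics/wh.png')[220:310,270:470]; cv2.imwrite('pics/whd.png',cv2.resize(a,None,fx=4,fy=4,interpolation=cv2.INTER_CUBIC))
E
```

```text
(no output)
```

View pics/wfc.png

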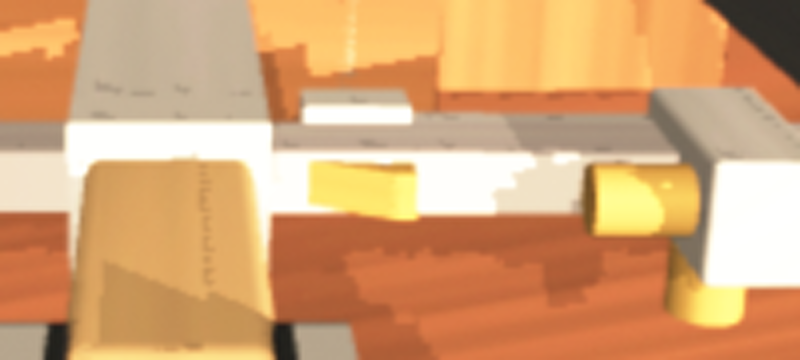

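View pics/whd.png

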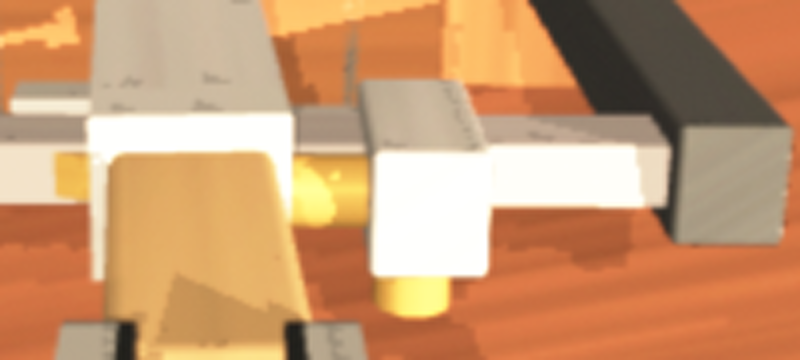

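```bash
python3 - <<'E'
from h import *
u2=np.array([np.sin(.2015),np.cos(.2015)]);o=np.array([515.3,34.2])
def ry(W,u,v,z,ox):
    p=onz(*W,(ox+u/4,220+v/4),z)[:2]-o;return round(float(p@u2),1),round(float(p@[u2[1],-u2[0]]),1)
A=load('wf');B=load('wh')
print('wf: plunger face',[ry(A,592,200,z,280) for z in(203,206,209)],'tooth back top',ry(A,397,165,204.5,280),ry(A,415,218,204.5,280),'front',ry(A,308,185,200,280),'block nearface top',ry(A,715,200,214,280),'post',ry(A,760,120,200,280),'saddle rear/front',ry(A,65,123,210,280),ry(A,272,123,210,280),'stop2')
print('wh: front',[ry(B,292,112,z,270) for z in(210,)],'rear',ry(B,88,115,210,270),'block',ry(B,371,150,214,270),ry(B,487,150,214,270),'tooth front',ry(B,55,175,200,270))
print('tab left', ry(A,302,90,190,280),ry(B,12,85,190,270))
E
```

```text
wf: plunger face [(130.4, 1.1), (129.6, -0.1), (128.8, -1.3)] tooth back top (105.8, -4.0) (108.3, 3.0) front (95.3, 0.4) block nearface top (141.9, -3.3) post (151.2, -8.5) saddle rear/front (65.5, -11.3) (90.0, -11.3) stop2
wh: front [(132.1, -11.7)] rear (107.9, -11.3) block (141.3, -8.4) (154.8, -8.5) tooth front (102.5, 0.2)
tab left (95.0, -8.9) (96.1, -8.5)
```

Request:
move_arm(commands=[[0.5,2.5,-0.3,0],[0.3,2.5,-0.2,0]])

```text
t: 23.6
ee_pos: [540.2, 155.0, 227.3]
eef_rot: [[-0.978, 0.207, 0.001], [0.207, 0.978, -0.03], [-0.007, -0.029, -1.0]]
ft_force: [-2.8, -8.4, 6.1]
grip_width: 13.3
```

```bash
python3 rs.py
```

```text
t 23.6 rail y 123.3 x 0.26 z 227.3 yaw 2.9328 tilt [ 0.0006 -0.0297] F along -8.8 across -1.1 up 6.1 T [-2.06  0.61 -0.02]
```

Request:
move_arm(commands=[[0.3,2.5,-0.2,0],[0,2.5,0,0]])

```text
t: 23.77
ee_pos: [540.6, 155.6, 227.3]
eef_rot: [[-0.978, 0.21, -0.002], [0.21, 0.977, -0.037], [-0.006, -0.037, -0.999]]
ft_force: [-2.6, -7.8, 7.2]
grip_width: 13.1
```

```bash
python3 rs.py;python3 look.py wi;  python3 - <<'E'
import cv2
a=cv2.imread('pics/wi.png')[220:310,270:470]; cv2.imwrite('pics/wic.png',cv2.resize(a,None,fx=4,fy=4,interpolation=cv2.INTER_CUBIC))
E
```

```text
t 23.7667 rail y 124.0 x 0.45 z 227.3 yaw 2.93 tilt [-0.0017 -0.0371] F along -8.2 across -1.0 up 7.2 T [-2.24  0.73 -0.03]
23.7667 [540.6 155.6 227.3] [[-0.978, 0.21, -0.002], [0.21, 0.977, -0.037], [-0.006, -0.037, -0.999]] [-2.65 -7.82  7.22] 13.093765916225065
```

View pics/wic.png

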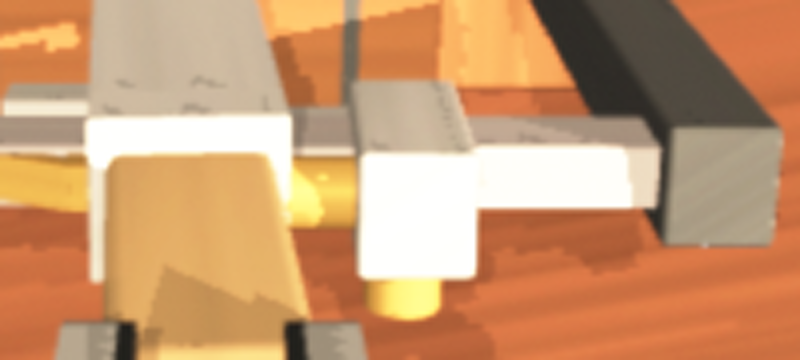

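Request:
move_arm(commands=[[0,-1,0,0],[0,-1,0,0]])

```text
t: 23.98
ee_pos: [539.9, 153.2, 227.2]
eef_rot: [[-0.978, 0.21, -0.003], [0.21, 0.977, -0.038], [-0.005, -0.038, -0.999]]
ft_force: [-1.0, -2.6, 1.0]
grip_width: 13.5
```

```bash
python3 rs.py;python3 look.py wj;python3 look.py sj scene;  python3 - <<'E'
import cv2
a=cv2.imread('pics/sj.png')[165:285,285:425]; cv2.imwrite('pics/sjc.png',cv2.resize(a,None,fx=5,fy=5,interpolation=cv2.INTER_CUBIC))
a=cv2.imread('pics/wj.png')[220:310,250:450]; cv2.imwrite('pics/wjc.png',cv2.resize(a,None,fx=4,fy=4,interpolation=cv2.INTER_CUBIC))
E
```

```text
t 23.9833 rail y 121.6 x 0.25 z 227.2 yaw 2.9296 tilt [-0.0026 -0.0379] F along -2.8 across -0.5 up 1.0 T [-0.24  0.26  0.  ]
23.9833 [539.9 153.2 227.2] [[-0.978, 0.21, -0.003], [0.21, 0.977, -0.038], [-0.005, -0.038, -0.999]] [-1.02 -2.61  1.03] 13.50668537044892
24.0333 [539.8 153.2 227.2] [[-0.978, 0.211, -0.003], [0.21, 0.977, -0.038], [-0.005, -0.038, -0.999]] [-1.3  -1.59  3.29] 13.772583911538376
```

View pics/wjc.png

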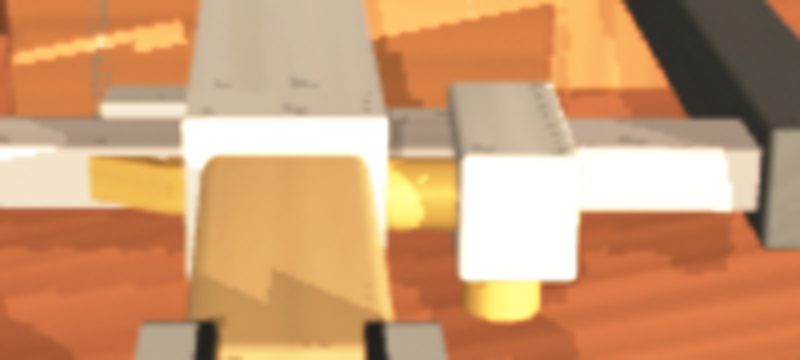

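View pics/sjc.png

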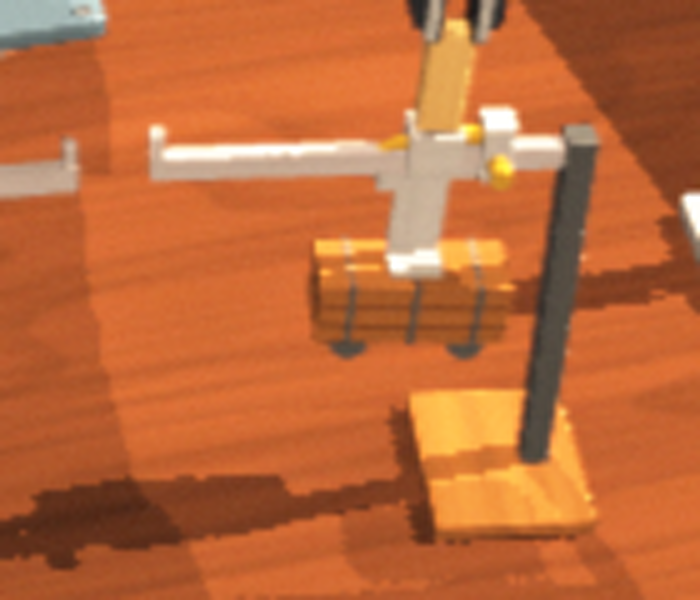

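Request:
move_arm(commands=[[0,-0.7,0,0],[0,-0.7,0.3,0],[0,0,0,0],[0,0,0,0]], force=20)

```text
t: 24.42
ee_pos: [539.7, 153.3, 227.2]
eef_rot: [[-0.978, 0.209, -0.002], [0.209, 0.977, -0.036], [-0.006, -0.035, -0.999]]
ft_force: [-1.1, -2.7, 2.4]
grip_width: 13.7
```

```bash
python3 rs.py
```

```text
t 24.4167 rail y 121.6 x 0.04 z 227.2 yaw 2.9308 tilt [-0.0016 -0.0356] F along -2.8 across -0.6 up 2.4 T [-0.66  0.21 -0.04]
```

Request:
move_arm(commands=[[0,-1.2,0,0],[0,-1,0,0],[0,-0.5,0,0]])

```text
t: 24.67
ee_pos: [539.1, 152.5, 227.1]
eef_rot: [[-0.978, 0.208, -0.001], [0.208, 0.978, -0.032], [-0.006, -0.032, -0.999]]
ft_force: [0.9, 0.5, 0.3]
grip_width: 13.5
```

```bash
python3 rs.py;python3 look.py wk;python3 - <<'E'
import cv2
a=cv2.imread('pics/wk.png')[220:310,250:450]; cv2.imwrite('pics/wkc.png',cv2.resize(a,None,fx=4,fy=4,interpolation=cv2.INTER_CUBIC))
E
```

```text
t 24.6667 rail y 120.6 x -0.33 z 227.1 yaw 2.932 tilt [-0.001  -0.0323] F along 0.7 across 0.7 up 0.3 T [ 0.03  0.04 -0.  ]
24.6667 [539.1 152.5 227.1] [[-0.978, 0.208, -0.001], [0.208, 0.978, -0.032], [-0.006, -0.032, -0.999]] [0.86 0.54 0.34] 13.534173188715956
```

View pics/wkc.png

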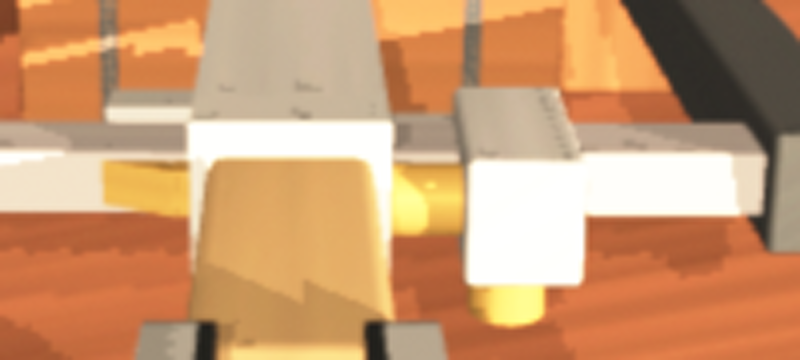

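Request:
move_arm(commands=[[0,0,0,0],[0,0,0,0],[0,0,0,0],[0,0,0,0],[0,0,0,0]], jaw=45)

```text
t: 25.13
ee_pos: [539.0, 153.3, 226.7]
eef_rot: [[-0.978, 0.207, -0.001], [0.207, 0.978, -0.031], [-0.005, -0.03, -1.0]]
ft_force: [-0.0, -0.9, -0.7]
grip_width: 44.7
```

```bash
python3 rs.py;python3 look.py wl;python3 look.py sl scene;  python3 - <<'E'
import cv2
a=cv2.imread('pics/sl.png')[165:285,285:425]; cv2.imwrite('pics/slc.png',cv2.resize(a,None,fx=5,fy=5,interpolation=cv2.INTER_CUBIC))
E
```

```text
t 25.1333 rail y 121.4 x -0.62 z 226.7 yaw 2.9327 tilt [-0.001  -0.0309] F along -0.9 across 0.2 up -0.7 T [0.09 0.01 0.01]
25.1333 [539.  153.3 226.7] [[-0.978, 0.207, -0.001], [0.207, 0.978, -0.031], [-0.005, -0.03, -1.0]] [-0.03 -0.92 -0.74] 44.66856677688774
25.1833 [539.  153.3 226.7] [[-0.978, 0.207, -0.001], [0.207, 0.978, -0.031], [-0.005, -0.03, -1.0]] [-0.88 -0.02 -0.01] 44.82731887658472
```

View pics/wl.png

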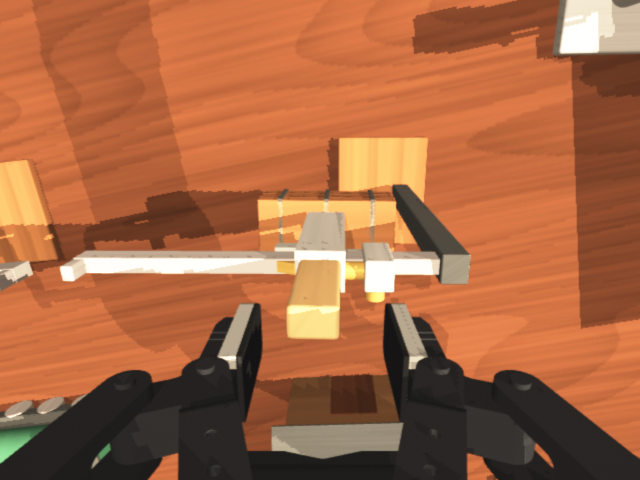

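View pics/slc.png

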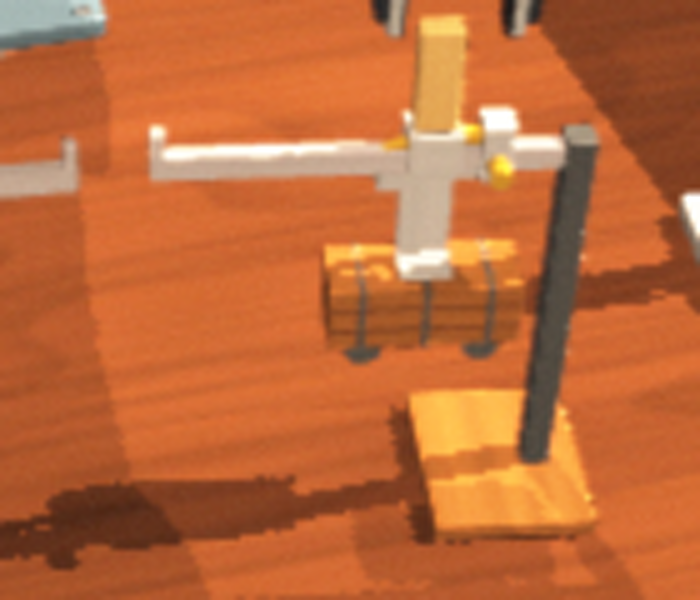

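Request:
move_arm(commands=[[0,0,-4,0],[0,0,-10,0],[0,0,-15,0],[0,0,-15,0],[0,0,-15,0],[0,0,-10,0],[0,0,0,0],[0,0,0,0]], jaw=60)

```text
t: 25.9
ee_pos: [539.1, 156.1, 302.8]
eef_rot: [[-0.978, 0.207, 0.0], [0.207, 0.978, -0.03], [-0.006, -0.029, -1.0]]
ft_force: [-0.3, -0.3, -0.4]
grip_width: 59.9
```

```bash
python3 rs.py;python3 look.py wm;python3 look.py sm scene;  python3 - <<'E'
import cv2
a=cv2.imread('pics/sm.png')[165:285,285:425]; cv2.imwrite('pics/smc.png',cv2.resize(a,None,fx=5,fy=5,interpolation=cv2.INTER_CUBIC))
a=cv2.imread('pics/wm.png')[180:310,240:440]; cv2.imwrite('pics/wmc.png',cv2.resize(a,None,fx=4,fy=4,interpolation=cv2.INTER_CUBIC))
E
```

```text
t 25.9 rail y 124.2 x -1.10 z 302.8 yaw 2.9333 tilt [ 0.0002 -0.0301] F along -0.4 across -0.2 up -0.4 T [0.06 0.02 0.04]
25.9 [539.1 156.1 302.8] [[-0.978, 0.207, 0.0], [0.207, 0.978, -0.03], [-0.006, -0.029, -1.0]] [-0.29 -0.33 -0.41] 59.87037510481083
25.95 [539.1 156.2 302.8] [[-0.978, 0.207, 0.0], [0.207, 0.978, -0.03], [-0.006, -0.029, -1.0]] [ 0.55  0.26 -0.28] 60.3137703927845
```

View pics/wmc.png

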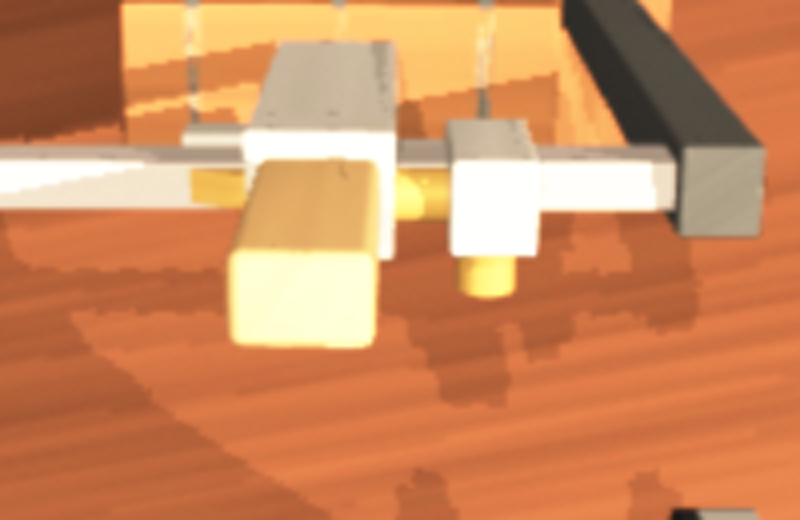

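View pics/smc.png

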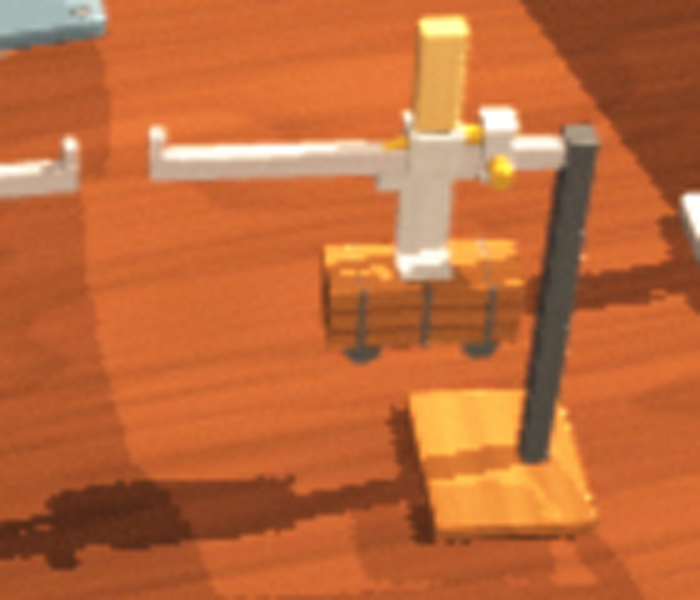

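```bash
python3 - <<'E'
from h import *
u2=np.array([np.sin(.2015),np.cos(.2015)]);o=np.array([515.3,34.2]);W=load('wm')
def ry(u,v,z):
    p=onz(*W,(240+u/4,180+v/4),z)[:2]-o;return round(float(p@u2),1),round(float(p@[u2[1],-u2[0]]),1)
print('saddle rear/front',ry(246,130,210),ry(396,130,210),'grip top c',ry(303,300,262),'grip foot L/R',ry(262,160,212),ry(380,160,212),'tooth front',ry(190,188,200),'tab',ry(184,128,190))
E
```

```text
saddle rear/front (108.5, -12.0) (132.7, -12.0) grip top c (119.9, -1.5) grip foot L/R (111.2, -7.5) (130.1, -7.5) tooth front (98.0, 0.6) tab (96.1, -7.3)
```

```bash
python3 plan.py 528.7 108.6 291 2.903 9
```

```text
t 26.0 p [538.8 156.  302.1] yaw 2.9335 tilt [-0.0007 -0.0304] n 6
[[0.0, -8.1, 1.9, 0.0051], [-0.0, -8.1, 1.9, 0.0051], [-0.1, -8.1, 1.9, 0.0051], [-0.1, -8.1, 1.9, 0.0051], [-0.1, -8.1, 1.9, 0.0051], [-0.2, -8.1, 1.9, 0.0051]]
```

Request:
move_arm(commands=[[0,-5,0,0.005],[0,-8,1,0.005],[0,-9,2,0.005],[0,-9,2,0.005],[0,-8,2,0.005],[0,-6,1,0.005],[0,0,0,0],[0,0,0,0]])

```text
t: 26.67
ee_pos: [525.6, 103.8, 291.0]
eef_rot: [[-0.97, 0.242, -0.008], [0.242, 0.97, -0.033], [-0.001, -0.034, -0.999]]
ft_force: [0.7, -0.5, 0.2]
grip_width: 59.8
```

```bash
python3 rs.py;python3 look.py wn;  python3 - <<'E'
import cv2,numpy as np
a=cv2.imread('pics/wn.png')[200:260,320:470]; b=cv2.imread('pics/wd.png')[200:260,320:470]
cv2.imwrite('pics/wnc.png',cv2.resize(np.vstack([a,b]),None,fx=5,fy=5,interpolation=cv2.INTER_CUBIC))
E
```

```text
t 26.6667 rail y 70.3 x -3.80 z 291.0 yaw 2.8973 tilt [-0.0076 -0.0332] F along -0.4 across 0.8 up 0.2 T [ 0.05 -0.01 -0.  ]
26.6667 [525.6 103.8 291. ] [[-0.97, 0.242, -0.008], [0.242, 0.97, -0.033], [-0.001, -0.034, -0.999]] [ 0.74 -0.53  0.21] 59.830225590516484
```

View pics/wnc.png

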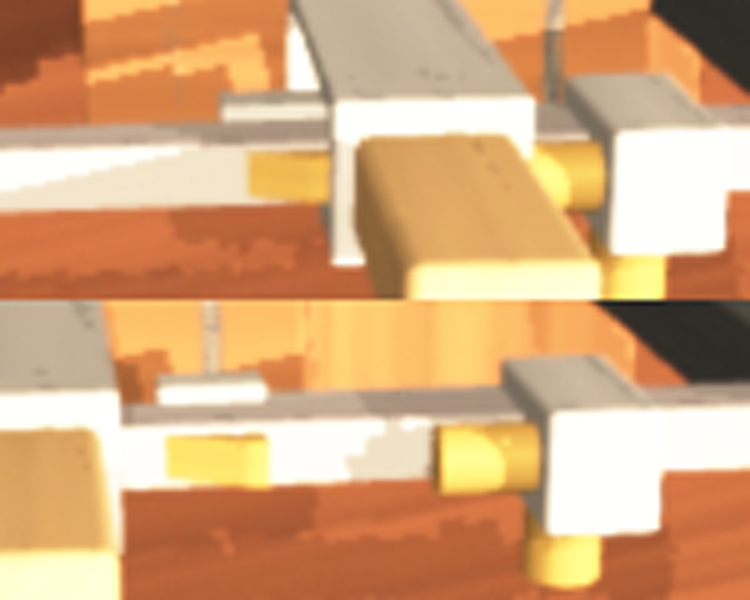

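```bash
python3 -c "
from rig import arm
print(arm.hand_in());s=arm.sense();print(s['t'],s['ft_force'])"
```

```text
the job is handed in; nothing more can be done
None
the job is handed in; nothing more can be done
```

The wagon is parked on the next rail between the catch and the buffer. I let go of it and handed the job in at about 26.7 s of the 51 s allowed. The hand-in gives no verdict, so these are my own camera and force readings.

**What I did:** I lifted the hanger about 30 mm over both end stops and hung it on the bare part of rail 2.
- **First slide:** with the jaws across the rail, the hanger leaned about 8° in the grip at the catch. The wrist felt roughly 6 to 7 N along the rail and the same upward.
- **Second slide:** I backed off, let it settle upright, re-gripped with the jaws along the rail and slid it past the catch into the buffer. The highest force I saw was about 9 N along the rail and 7 N upward. I then eased back onto the catch and released.

**Last checks:**
- **Position:** the hanger hangs upright on the rail, with the saddle at about 108.5 to 132.7 mm along it.
- **Buffer:** it is pressed in about 3 mm.
- **Catch:** it stands up behind the saddle. The pictures suggest it may sit about 0.5 mm below fully up; the limit is 1.5 mm. I can't measure that closely by camera.
- **Robot:** the gripper is clear of everything, and the force reading is down to noise.
- **Other models:** I did not go near them, but did not re-measure where they stand.

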